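Push the stuck plug out of a pipe stub with a hand punch

ROBOT

A 6-joint arm with a two-finger parallel gripper is mounted at the origin on a cart in front of the work surface, level with it; the furniture and walls round the work are solid. World frame = base frame: x ahead of the robot, y to its left, z up, the work surface at z = 0. Lengths are in mm, angles in rad, forces in N, time in s.
With the tool pointing down it reaches from about 250 to 800 mm from the base axis. Payload 3.9 kg.
Tool frame: the origin (TCP) lies between the finger pads; the fingertips stand 22 mm ahead of it and the grasp point (between the pads) lies 3 mm ahead of it; z points along the fingers, x is the direction in which the jaws open and shut, and the axes are right-handed (so a half turn about z gives the same grasp; the last joint's range is limited). The gripper opens to 85 mm and grips with 20 to 120 N. Pads are 22 mm wide; open, the fingers measure 114 mm over their backs; the gripper's body (76 mm by 85 mm) begins 54 mm behind the grasp point. The pads swing forward as they close: fully open they stand 13 mm farther back than shut.
Start: joints at [-1.277, 0.26, -0.138, 1.173, 0, 1.571], TCP at [152.031, -502.496, 253.304] pointing down, gripper open.
Joint ranges: [-2.78, 2.78], [-0.83, 1.72], [-1.28, 1.37], [-1.9, 2.12], [-1.57, 1.48], [-3.14, 3.14]. Speed limits (rad/s): [2.57, 2.57, 3.14, 3.14, 3.14, 3.14].

INTERFACE

Orientations are given as a 3x3 rotation matrix whose columns are the frame's x, y, z axes.
In Python, from plant import read_state, cams, arm gives the robot as it stands.
- The arm moves only by the tool drive_tool, never from a script. Its argument "plan" is a list of rows, each an object with "xyz": the shift along the tool's x, y, z in cm, a list of three; "dr": the turn, a rotation vector about the tool's x, y, z in rad, a list of three; "gripper": the opening, from -1 (shut) to 1 (fully open). A call has 1 to 8 rows; each row shifts and turns the pose as measured when the row begins, along the tool's axes as they then stand; what a row does not reach is not made up. A row lasts 1/12 s, in which the tool goes at most 41.7 mm and 7.16 degrees, less where a joint would pass 70% of its speed; a pose out of reach is approached as far as the arm can. A call with a gripper value outside its range is refused whole. The fingers move at their own pace and stop on an object; "squeeze" is the grip in N (left out, the last holds). Time passes only in rows, so rows that do not move let the fingers close. It gives the time, the measured TCP pose, the force and the opening at its end, in the units of the state.
- read_state(): the state, without advancing time (a new reading comes with each control period).
- cams.camera(name): name is "side" or "top"; returns a dict with "color" (420x560x3 uint8, red, green, blue), "fx", "fy", "cx", "cy" (pixels), "k1" (the pictures are not rectified: a ray, as slopes to the right and down, at radius r is drawn at 1 + k1 r^2 times it, then the intrinsics apply), "eye" and "orientation" of the camera in the world. Camera axes: x right, y up, looking along -z (the intrinsics and any distortion apply to the point x, -y, -z); pixel columns grow to the right and rows downward; lengths in mm; the calibration is good to about 2 mm. A picture is of the moment at which its call begins. There is no depth.
- arm.hand_in(): hands the job in, once; it reports no verdict.
The state is a dict: "t": time; "joints": joint angles; "qvel": joint speeds; "joint_efforts": joint torques, N m; "tool_pos": TCP position; "tcp_rot": TCP orientation; "contact_force": force on the tool from outside, world axes, zero at the start; "ft_torque": the same for the moment, N m; "opening": finger opening in mm.
Only numpy, scipy, OpenCV 4.12 (cv2) and the standard library are available. Lean on these libraries where they do the work, as an engineer would, in place of code of your own. Each camera call takes 0.05 s, during which the arm holds its last target.

TASK

A brass plug is stuck in the upright pipe stub of the little fixture. Take the orange-handled punch out of its wooden block, feel its tip gently through the hole of the sprung guide washer on top of the pipe (the washer sits off-centre and must not be pressed hard), push the plug down and out so that it drops into the black tray underneath, without ramming it, then draw the punch out and stand it back in its block. Leave the masking tape, tape measure and sanding block alone.

Things in the scene. Friction and masses are not known exactly. Their poses are not given: they have to be found in the camera images.
- fixture: Fixed grey stand, 110 mm square base, 116 mm square aluminium plate at height 95-105 mm on four 12 mm posts at (+-48, +-48) mm. Origin: centre of the underside, on the pipe's axis; z up. Upright dark steel pipe stub: outside 36, bore 26 mm, from height 65 to 125 mm. Two sprung plungers (+-y, height 72-86 mm) grip the plug, which comes free when its top is below about 72 mm
- washer (a joint): Press-down of the round steel guide washer (44 mm, 8 mm thick, plain 13 mm hole in its middle, top at height 140 mm) over the pipe: 0 at rest, grows downward, stop 0.006 m. Gives from 3 N on, 1 mm per 3 N; 0.004 (15 N) is too hard. It sits off-centre: hole centre 5 mm from the pipe's axis, direction unmeasured, different each time. It cannot shift sideways
- tray_floor (a point): Centre of the floor of the open black tray (76x76 mm outside, rim at height 32 mm) on the fixture's base, under the pipe
- plug: Brass cylinder, 24 mm across, 30 mm long, about 50 g. Origin: centre of its lower end, z along its axis, up at the start. Stuck in the pipe with its lower end at first 70 to 82 mm above the fixture's underside; sliding it takes about 6 to 16 N; more than 25 N from the punch is ramming
- punch: Hand punch, 160 g. Origin: centre of the tip; z up the shank. Shank 10 mm across, tapered over the last 2 mm to a 7 mm flat tip; 30 mm round collar 95 to 101 mm from the tip; square orange handle 22x22 mm, flats facing its x and y, 101 to 163 mm from the tip; 18 mm steel cap to 169 mm
- block: Fixed wooden block 64x64x104 mm. Origin: centre of its underside. A vertical 17 mm hole in the middle of its top, 100 mm deep, takes the punch, whose collar rests on the block's top, so that its tip is 9 mm above the block's underside
- masking_tape: Roll of masking tape lying flat, 98 mm across, 25 mm high; origin at the centre of the underside. Bystander
- tape_measure: Yellow tape measure, 64x95x33 mm, origin at the centre of the underside. Bystander
- sanding_block: Wooden sanding block lying flat, 60x105x30 mm, origin at the centre of the underside. Bystander
Things that resemble listed ones, but are neither listed nor needed, are in the scene too. Several things have the shape of the block; the one meant has the colours described above.

How it is judged:
By the outcome, as a careful person would: the job done as asked, in the order asked, and still so for the second after the job is handed in, with the robot touching nothing.
It also fails if it takes over 72 s, if anything falls off the work surface, if the arm or the gripper's body presses on something with over 40 N, if the wrist force passes 120 N, or if a joint passes its speed limit or range.

## Working session

There is one attempt and no reset: what is moved stays moved. The work goes in short steps, Python scripts to look and compute and a tool call to move; the robot and the scene stay as the last step left them, time stands still between calls to the robot, and variables do not carry over. Pictures are saved under pics/ and viewed, and the job is handed in when it is done.

Besides the shell and the picture viewer there is one more tool, called after ">>>" by a JSON object that holds its "method" and its "body", one argument or row to a line. drive_tool: Moves the arm, as the interface text tells. Its arguments: {"type":"object","properties":{"plan":{"type":"array","items":{"type":"object","properties":{"xyz":{"type":"array","items":{"type":"number"}},"dr":{"type":"array","items":{"type":"number"}},"gripper":{"type":"number"}}}},"squeeze":{"type":"number"}},"required":["plan"]}

```bash
mkdir -p pics; ls
python3 - <<'E'
from plant import read_state,cams,arm
import cv2,numpy as np
print(read_state())
for n in("side","top"):
    c=cams.camera(n); print(n,{k:(v.tolist() if hasattr(v,'tolist') else v) for k,v in c.items() if k!="color"})
    cv2.imwrite(f"pics/{n}0.png",cv2.cvtColor(c["color"],cv2.COLOR_RGB2BGR))
E
```

```text
pics
{'t': 0.0, 'joints': array([-1.27697986e+00,  2.60691557e-01, -1.39353708e-01,  1.17268608e+00,
        9.33518126e-06,  1.57079037e+00]), 'qvel': array([-3.87398355e-04,  4.00655765e-04, -1.08883693e-03, -1.25106793e-03,
        8.50060516e-05,  7.09979705e-04]), 'joint_efforts': array([-2.71815543e-04, -4.05683613e+01,  2.53919935e+01,  1.86389621e-02,
       -2.80793483e-05,  1.01923909e-06]), 'tool_pos': array([ 151.86596331, -501.90406403,  252.4667058 ]), 'tcp_rot': array([[ 2.89612393e-01, -9.57143854e-01, -5.51460611e-04],
       [-9.57142057e-01, -2.89612918e-01,  1.85479918e-03],
       [-1.93501975e-03, -9.34668494e-06, -9.99998128e-01]]), 'contact_force': array([ 0.02849525, -0.5008818 , -0.60638251]), 'ft_torque': array([0.01875052, 0.01170433, 0.03703678]), 'opening': 85.18463047534958}
side {'fx': 512.3147590654515, 'fy': 512.3147590654515, 'cx': 271.37876323200055, 'cy': 210.38107659412583, 'k1': -0.001590719975987884, 'eye': [500.08199335888924, 887.4825719142282, 540.7644991618507], 'orientation': [[-0.9986112119817029, 0.020599242650577616, -0.048490396024957944], [-0.052682708321607784, -0.3978400461541417, 0.9159409532933718], [-0.00042373144211036237, 0.9172235108621524, 0.39837275455705046]]}
top {'fx': 516.5268728577892, 'fy': 516.5268728577892, 'cx': 282.0287692845217, 'cy': 213.27446464220594, 'k1': -0.19378687830365418, 'eye': [364.90089301307034, -66.2895369871389, 1095.1587178375241], 'orientation': [[-0.011112655958612369, 0.9859917390681444, -0.16642355412297183], [-0.9999332743909122, -0.011482782880921154, -0.0012619283570354327], [-0.0031552564735981233, 0.1663984260342803, 0.9860535523844027]]}
```

```bash
ls pics
```

```text
side0.png
top0.png
```

View pics/side0.png

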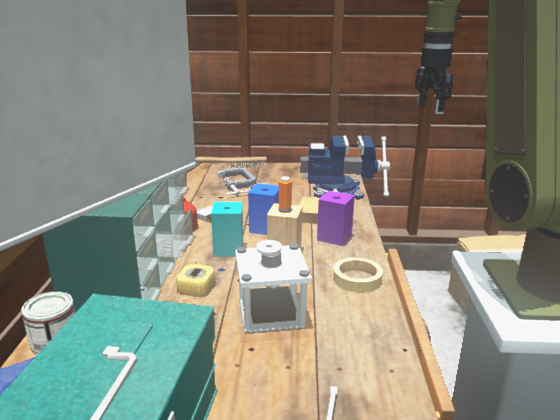

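View pics/top0.png

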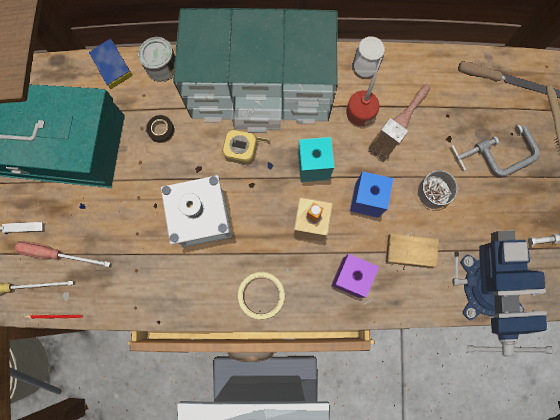

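The side view shows the fixture at about (272,290) and the punch at (285,195). In the top view the fixture plate is at (196,210), with the washer at (190,205). The block with the punch is at (314,217). I'll enlarge these.

```bash
cat > h.py <<'E'
import numpy as np,cv2
from plant import read_state,cams,arm
def par(c):
    return np.array([[c["fx"],0,c["cx"]],[0,c["fy"],c["cy"]],[0,0,1]]),np.array([c["k1"],0,0,0.])
def ray(c,u,v):
    K,d=par(c); p=cv2.undistortPoints(np.array([[[u,v]]],float),K,d)[0,0]
    return np.array(c["eye"]),np.array(c["orientation"])@np.array([p[0],-p[1],-1])
def onz(c,u,v,z):
    e,r=ray(c,u,v); return e+r*(z-e[2])/r[2]
def proj(c,P):
    K,d=par(c); R=np.array(c["orientation"]); q=(np.atleast_2d(P)-np.array(c["eye"]))@R
    q=q*[1,-1,-1]; return cv2.projectPoints(q,np.zeros(3),np.zeros(3),K,d)[0][:,0]
def tri(c1,p1,c2,p2):
    e1,r1=ray(c1,*p1);e2,r2=ray(c2,*p2);r1/=np.linalg.norm(r1);r2/=np.linalg.norm(r2)
    s=np.linalg.lstsq(np.c_[r1,-r2],e2-e1,rcond=None)[0]
    a=e1+r1*s[0];b=e2+r2*s[1]; return (a+b)/2,np.linalg.norm(a-b)
def snap(n):
    c=cams.camera(n); return c,cv2.cvtColor(c["color"],cv2.COLOR_RGB2BGR)
def crop(im,x0,y0,x1,y1,f,name):
    k=cv2.resize(im[y0:y1,x0:x1],None,fx=f,fy=f,interpolation=cv2.INTER_CUBIC)
    for x in range(x0-x0%10+10,x1,10):
        cv2.line(k,((x-x0)*f,0),((x-x0)*f,6),(0,0,255),1); 
        if x%20==0: cv2.putText(k,str(x),((x-x0)*f-10,18),0,.4,(0,0,255),1)
    for y in range(y0-y0%10+10,y1,10):
        cv2.line(k,(0,(y-y0)*f),(6,(y-y0)*f),(0,0,255),1)
        if y%20==0: cv2.putText(k,str(y),(8,(y-y0)*f+4),0,.4,(0,0,255),1)
    cv2.imwrite("pics/"+name,k)
E
python3 - <<'E'
from h import *
a=cv2.imread("pics/top0.png");b=cv2.imread("pics/side0.png")
crop(a,155,165,245,255,6,"t_fix.png");crop(a,285,190,345,250,8,"t_blk.png")
crop(b,225,170,325,345,4,"s_all.png");crop(b,225,230,325,300,7,"s_fix.png")
E
```

```text
(no output)
```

View pics/t_fix.png

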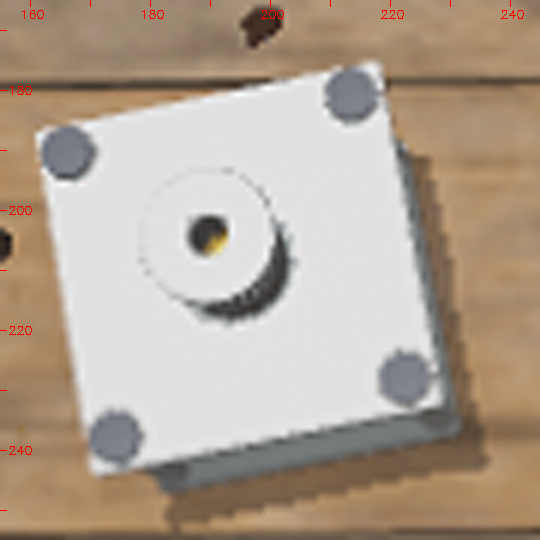

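View pics/t_blk.png

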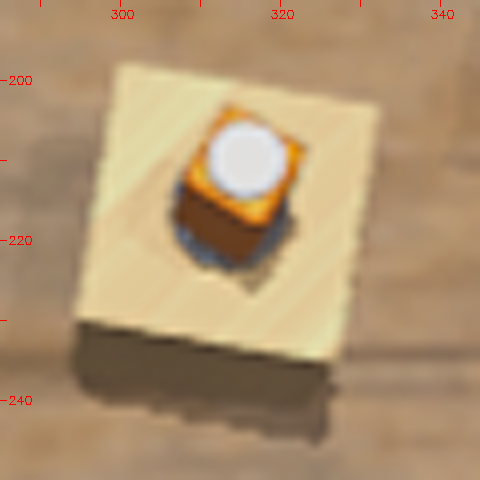

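View pics/s_all.png

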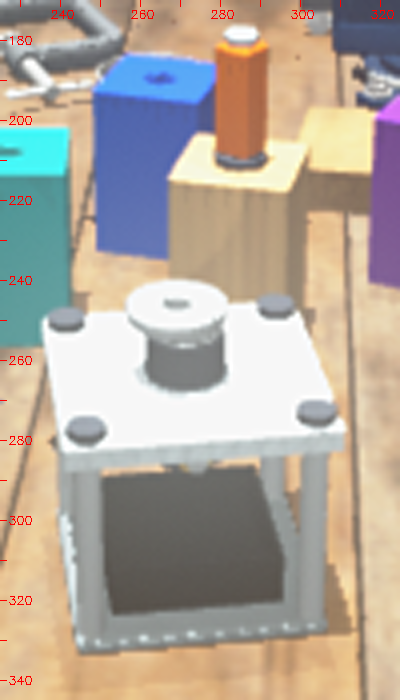

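View pics/s_fix.png

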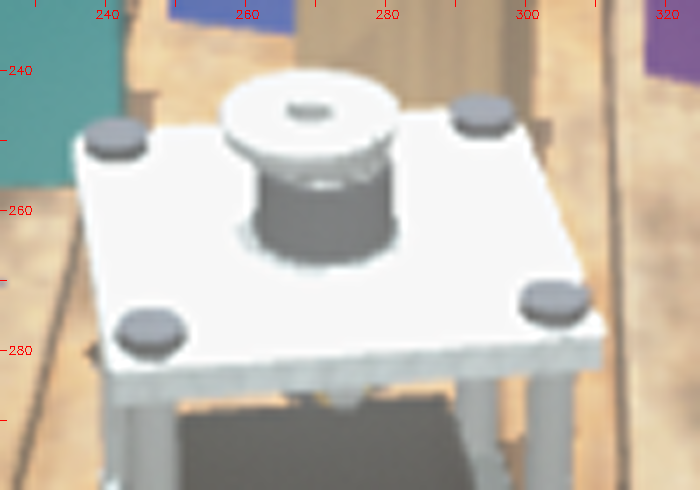

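```bash
cat > m.py <<'E'
from h import *
t,a=snap("top");s,b=snap("side")
np.set_printoptions(precision=1,suppress=True)
blk=[(299.7,198),(332.3,203.3),(327,235),(295,230)]
B=np.array([onz(t,*p,104) for p in blk]);print("block",B,B.mean(0),[np.linalg.norm(B[i]-B[i-1]) for i in range(4)])
e=B[1]-B[0];print("blk edge yaw",np.degrees(np.arctan2(e[1],e[0])))
print("cap top z=177(8?)",onz(t,315.7,210,178), "tri",tri(t,(315.7,210),s,(285.3,178.7)))
pl=[(161.5,187.3),(218.5,175.5),(229,232),(171,243.5)]
P=np.array([onz(t,*p,105) for p in pl]);print("plate",P,P.mean(0),[np.linalg.norm(P[i]-P[i-1]) for i in range(4)])
e=P[1]-P[0];print(np.degrees(np.arctan2(e[1],e[0])))
bo=[(166.2,190),(213.5,180.3),(222.5,228),(174.3,238)]
Q=np.array([onz(t,*p,109) for p in bo]);print("bolts",Q,Q.mean(0),[np.linalg.norm(Q[i]-Q[i-1]) for i in range(4)])
print("hole top",onz(t,189.5,204.2,140),"tri",tri(t,(189.5,204.2),s,(269.2,246)))
print("side hole",onz(s,269.2,246,140))
ps=[(236,253.5),(299.3,247.3),(310.5,276),(241.5,284)]
P=np.array([onz(s,*p,105) for p in ps]);print("plate side",P,P.mean(0),[np.linalg.norm(P[i]-P[i-1]) for i in range(4)])
bs=[(268,213-.5),(275.8,203),(301,205),(296,218)]
E
python3 m.py
```

```text
block [[ 562.1  -99.9  104. ]
 [ 550.8 -163.5  104. ]
 [ 488.5 -151.6  104. ]
 [ 499.1  -89.8  104. ]] [ 525.1 -126.2  104. ] [np.float64(63.84172606793408), np.float64(64.60496957828822), np.float64(63.424936196271055), np.float64(62.69684235325985)]
blk edge yaw -100.04194039576194
cap top z=177(8?) [ 525.  -125.9  178. ] tri (array([ 525.1, -126.2,  173.2]), np.float64(1.3811262666675854))
plate [[587.1 173.6 105. ]
 [609.2  59.7 105. ]
 [496.4  38.1 105. ]
 [474.9 151.6 105. ]] [541.9 105.8 105. ] [np.float64(114.31248849046344), np.float64(116.0055151427377), np.float64(114.84508014985529), np.float64(115.51640698614672)]
-79.00046167452074
bolts [[580.6 163.  109. ]
 [598.7  69.  109. ]
 [503.8  50.4 109. ]
 [485.1 144.4 109. ]] [542.1 106.7 109. ] [np.float64(97.21015279978029), np.float64(95.70473824891099), np.float64(96.66860585811729), np.float64(95.90866967393103)]
hole top [545.6 110.  140. ] tri (array([545.6, 110.6, 136.6]), np.float64(1.259905080109933))
side hole [544.6 117.4 140. ]
plate side [[606.1  82.2 105. ]
 [493.1  52.4 105. ]
 [474.4 153.4 105. ]
 [585.4 184.1 105. ]] [539.8 118.  105. ] [np.float64(104.05108033208123), np.float64(116.85732007801718), np.float64(102.76933752849378), np.float64(115.14595915315957)]
```

```bash
cat >> h.py <<'E'
def rel(target,yaw=None):
    """tool-frame shift in cm to target TCP, and turn vector for pointing straight down at given yaw (deg) of tool x"""
    s=read_state();R=s["tcp_rot"];p=s["tool_pos"]
    print("t",round(s["t"],2),"tcp",p.round(1),"F",s["contact_force"].round(1),"open",round(s["opening"],1),"z",R[:,2].round(4),"yaw",round(np.degrees(np.arctan2(R[1,0],R[0,0])),2))
    print("shift cm",(R.T@(np.array(target)-p)/10).round(2))
    if yaw is not None:
        from scipy.spatial.transform import Rotation as Ro
        y=np.radians(yaw);x=np.array([np.cos(y),np.sin(y),0]);z=np.array([0,0,-1.]);G=np.c_[x,np.cross(z,x),z]
        print("dr",Ro.from_matrix(R.T@G).as_rotvec().round(4))
E
python3 - <<'E'
from h import *
t,a=snap("top");s,b=snap("side")
crop(a,295,195,335,230,16,"t_h.png")
h=[(313.5,203),(323,208.7),(318,218),(308,212.4)]
B=np.array([onz(t,*p,172) for p in h]);print(B,B.mean(0))
for i in range(4):
    e=B[i]-B[i-1];print(np.linalg.norm(e),np.degrees(np.arctan2(e[1],e[0]))%90)
rel([525,-126,290],-73)
E
```

```text
[[ 539.00218841 -122.58420597  172.        ]
 [ 528.27119491 -139.64279847  172.        ]
 [ 511.27191014 -130.15347246  172.        ]
 [ 521.76898991 -112.22541512  172.        ]] [ 525.07857084 -126.15147301  172.        ]
20.106906243155766 58.990130805851095
20.153158544035975 57.82736654565416
19.46851280621012 60.828909390491646
20.775079395823408 59.650545736548246
t 0.3 tcp [ 151.9 -502.3  253. ] F [0.3 0.7 0.4] open 85.4 z [-2.e-04  7.e-04 -1.e+00] yaw -73.17
shift cm [-25.22 -46.6   -3.68]
dr [ 0.      0.0007 -0.003 ]
```

View pics/t_h.png

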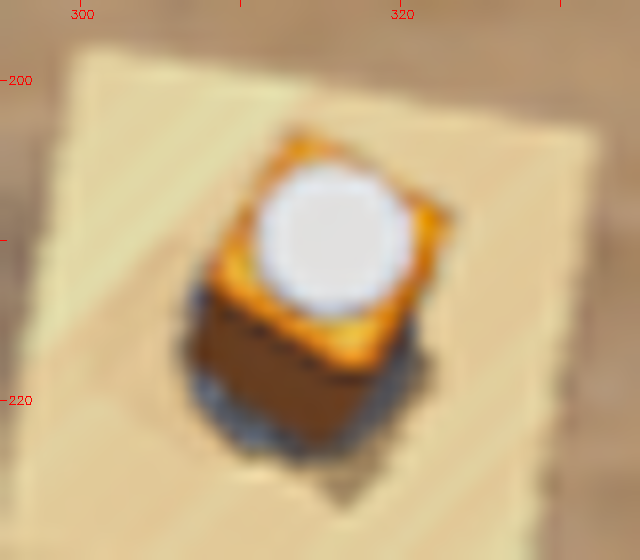

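>>> {"method": "drive_tool", "body": {
  "plan": [
    {"xyz":[-1.0,-1.6,-1.5],"gripper":1},
    {"xyz":[-1.9,-3.5,-0.5]},
    {"xyz":[-1.9,-3.5,-0.5]},
    {"xyz":[-1.9,-3.5,-0.5]},
    {"xyz":[-1.9,-3.5,-0.5]},
    {"xyz":[-1.9,-3.5,0]},
    {"xyz":[-1.9,-3.5,0]},
    {"xyz":[-1.9,-3.5,0]}
  ]
}}

```text
invalid input at $.plan[0]: expected keys xyz, dr, gripper
```

```bash
python3 -c "
from h import *
rel([525,-126,260],-30.5)"
```

```text
t 0.3 tcp [ 151.9 -502.3  253. ] F [0.3 0.7 0.4] open 85.4 z [-2.e-04  7.e-04 -1.e+00] yaw -73.17
shift cm [-25.22 -46.6   -0.68]
dr [-2.000e-04  7.000e-04 -7.447e-01]
```

>>> {"method": "drive_tool", "body": {
  "plan": [
    {"xyz":[-1.0,-1.6,-1.5],"dr":[0,0,0],"gripper":1},
    {"xyz":[-1.9,-3.5,-0.5],"dr":[0,0,0],"gripper":1},
    {"xyz":[-1.9,-3.5,-0.5],"dr":[0,0,0],"gripper":1},
    {"xyz":[-1.9,-3.5,-0.5],"dr":[0,0,0],"gripper":1},
    {"xyz":[-1.9,-3.5,-0.5],"dr":[0,0,0],"gripper":1},
    {"xyz":[-1.9,-3.5,0],"dr":[0,0,0],"gripper":1},
    {"xyz":[-1.9,-3.5,0],"dr":[0,0,0],"gripper":1},
    {"xyz":[-1.9,-3.5,0],"dr":[0,0,0],"gripper":1}
  ]
}}

```text
t: 0.97
tool_pos: [364.8, -289.0, 288.4]
tcp_rot: [[0.273, -0.962, 0.001], [-0.962, -0.273, -0.003], [0.003, 0.0, -1.0]]
contact_force: [1.1, -0.6, -0.7]
opening: 85.6
```

```bash
python3 -c "
from h import *
rel([525,-126,260],-30.5)"
```

```text
t 0.97 tcp [ 364.8 -289.   288.4] F [ 1.1 -0.6 -0.7] open 85.6 z [ 5.0e-04 -2.7e-03 -1.0e+00] yaw -74.14
shift cm [-11.31 -19.86   2.81]
dr [ 0.0013 -0.0025 -0.7617]
```

>>> {"method": "drive_tool", "body": {
  "plan": [
    {"xyz":[-1.9,-3.4,0],"dr":[0,0,0],"gripper":1},
    {"xyz":[-1.9,-3.4,0],"dr":[0,0,0],"gripper":1},
    {"xyz":[-1.9,-3.3,0],"dr":[0,0,0],"gripper":1},
    {"xyz":[-1.9,-3.3,0.5],"dr":[0,0,0],"gripper":1},
    {"xyz":[-1.9,-3.3,0.5],"dr":[0,0,0],"gripper":1},
    {"xyz":[0,0,0.5],"dr":[0,0,-0.12],"gripper":1},
    {"xyz":[0,0,0.5],"dr":[0,0,-0.12],"gripper":1},
    {"xyz":[0,0,0],"dr":[0,0,-0.12],"gripper":1}
  ]
}}

```text
t: 1.63
tool_pos: [512.4, -135.7, 267.9]
tcp_rot: [[0.61, -0.792, 0.007], [-0.792, -0.61, -0.003], [0.007, -0.004, -1.0]]
contact_force: [-0.2, 0.3, -0.3]
opening: 85.8
```

>>> {"method": "drive_tool", "body": {
  "plan": [
    {"xyz":[0,0,0],"dr":[0,0,-0.12],"gripper":1},
    {"xyz":[0,0,0],"dr":[0,0,-0.12],"gripper":1},
    {"xyz":[0,0,0],"dr":[0,0,-0.1],"gripper":1},
    {"xyz":[0,0,0],"dr":[0,0,0],"gripper":1}
  ]
}}

```text
t: 1.97
tool_pos: [512.6, -133.9, 266.5]
tcp_rot: [[0.849, -0.529, 0.005], [-0.529, -0.849, -0.002], [0.005, -0.001, -1.0]]
contact_force: [-0.6, -0.2, 0.1]
opening: 85.5
```

```bash
python3 -c "
from h import *
rel([525,-126,205],-30.5)"
```

```text
t 1.97 tcp [ 512.6 -133.9  266.5] F [-0.6 -0.2  0.1] open 85.5 z [ 0.0048 -0.0018 -1.    ] yaw -31.95
shift cm [ 0.6  -1.32  6.15]
dr [-0.0009 -0.0051 -0.0253]
```

>>> {"method": "drive_tool", "body": {
  "plan": [
    {"xyz":[0.6,-1.3,2.0],"dr":[0,-0.005,-0.025],"gripper":1},
    {"xyz":[0,0,2.0],"dr":[0,0,0],"gripper":1},
    {"xyz":[0,0,2.0],"dr":[0,0,0],"gripper":1},
    {"xyz":[0,0,0],"dr":[0,0,0],"gripper":1}
  ]
}}

```text
t: 2.3
tool_pos: [526.7, -126.3, 206.5]
tcp_rot: [[0.856, -0.516, 0.005], [-0.516, -0.856, -0.0], [0.005, -0.002, -1.0]]
contact_force: [-1.6, 0.6, -0.8]
opening: 85.4
```

```bash
python3 -c "
from h import *
rel([525,-126,138],-30.5)
t,a=snap('top');crop(a,260,160,370,260,6,'g1.png')
s,b=snap('side');crop(b,215,100,345,240,4,'g1s.png')"
```

```text
t 2.3 tcp [ 526.7 -126.3  206.5] F [-1.6  0.6 -0.8] open 85.4 z [ 5.5e-03 -5.0e-04 -1.0e+00] yaw -31.08
shift cm [-0.2   0.08  6.85]
dr [-0.0024 -0.005  -0.0102]
```

View pics/g1.png

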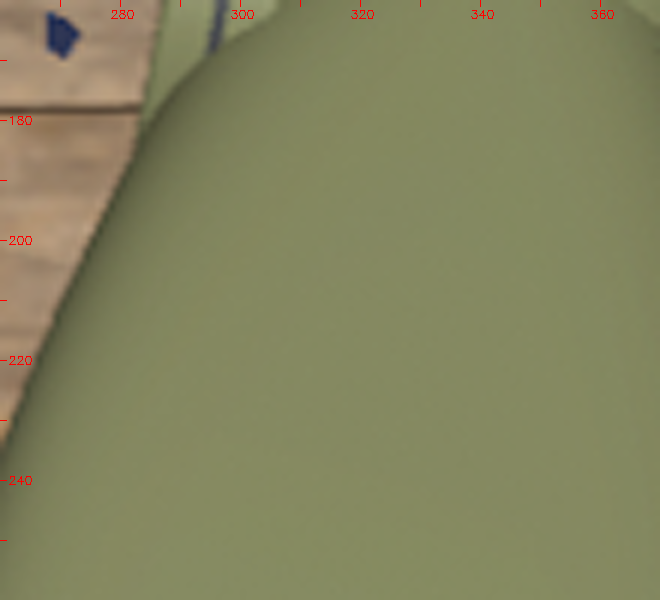

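View pics/g1s.png

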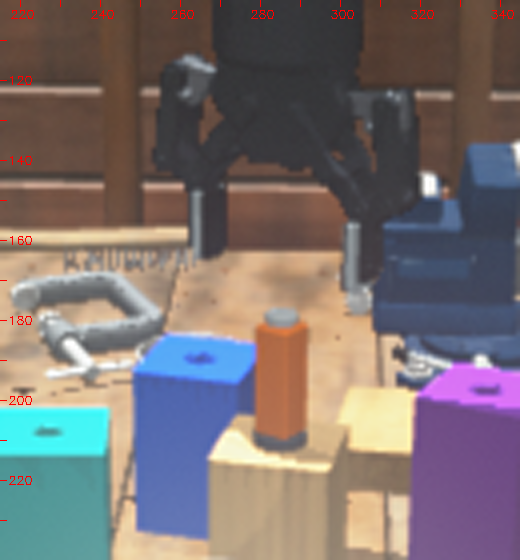

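The top view is blocked by the arm. In the side view the open fingers (columns 265 and 303) straddle the punch at column 284. I'll descend.

>>> {"method": "drive_tool", "body": {
  "plan": [
    {"xyz":[-0.2,0.1,1.5],"dr":[-0.002,-0.005,-0.01],"gripper":1},
    {"xyz":[0,0,1.5],"dr":[0,0,0],"gripper":1},
    {"xyz":[0,0,1.5],"dr":[0,0,0],"gripper":1},
    {"xyz":[0,0,1.5],"dr":[0,0,0],"gripper":1},
    {"xyz":[0,0,0.7],"dr":[0,0,0],"gripper":1},
    {"xyz":[0,0,0],"dr":[0,0,0],"gripper":1}
  ]
}}

```text
t: 2.9
tool_pos: [533.1, -129.1, 151.1]
tcp_rot: [[0.858, -0.513, 0.021], [-0.513, -0.858, -0.005], [0.021, -0.006, -1.0]]
contact_force: [0.6, 0.6, 0.4]
opening: 85.6
```

```bash
python3 -c "
from h import *
rel([525,-126,138],-30.5)
s,b=snap('side');crop(b,215,100,345,240,4,'g2s.png')"
```

```text
t 2.9 tcp [ 533.1 -129.1  151.1] F [0.6 0.6 0.4] open 85.6 z [ 0.021  -0.005  -0.9998] yaw -30.89
shift cm [-0.88  0.15  1.29]
dr [-0.0064 -0.0207 -0.0068]
```

View pics/g2s.png

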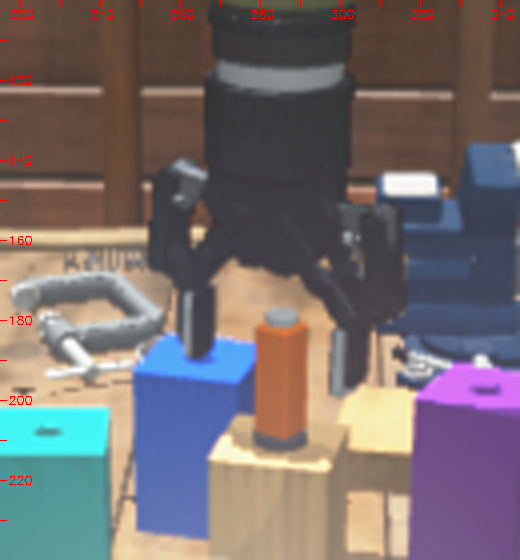

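>>> {"method": "drive_tool", "body": {
  "plan": [
    {"xyz":[-0.9,0.15,0.1],"dr":[-0.006,-0.02,-0.007],"gripper":1},
    {"xyz":[0,0,0.4],"dr":[0,0,0],"gripper":1},
    {"xyz":[0,0,0.4],"dr":[0,0,0],"gripper":1},
    {"xyz":[0,0,0.3],"dr":[0,0,0],"gripper":1},
    {"xyz":[0,0,0],"dr":[0,0,0],"gripper":1}
  ]
}}

```text
t: 3.37
tool_pos: [527.0, -126.3, 143.4]
tcp_rot: [[0.862, -0.507, 0.007], [-0.507, -0.862, -0.001], [0.007, -0.002, -1.0]]
contact_force: [0.1, 0.1, -0.4]
opening: 85.2
```

```bash
python3 -c "
from h import *
rel([525,-126,138],-30.5)"
```

```text
t 3.37 tcp [ 527.  -126.3  143.4] F [ 0.1  0.1 -0.4] open 85.2 z [ 0.007  -0.0015 -1.    ] yaw -30.5
shift cm [-0.19  0.08  0.54]
dr [-0.0023 -0.0068  0.0001]
```

>>> {"method": "drive_tool", "body": {
  "plan": [
    {"xyz":[-0.25,0.1,0.4],"dr":[-0.002,-0.007,0],"gripper":1},
    {"xyz":[0,0,0.3],"dr":[0,-0.003,0],"gripper":1},
    {"xyz":[0,0,0],"dr":[0,-0.002,0],"gripper":1},
    {"xyz":[0,0,0],"dr":[0,0,0],"gripper":1}
  ]
}}

```text
t: 3.7
tool_pos: [524.1, -125.9, 135.6]
tcp_rot: [[0.862, -0.508, -0.005], [-0.507, -0.862, 0.003], [-0.006, -0.0, -1.0]]
contact_force: [0.4, -0.4, 0.0]
opening: 85.6
```

```bash
python3 -c "
from h import *
rel([525,-126,138],-30.5)"
```

```text
t 3.7 tcp [ 524.1 -125.9  135.6] F [ 0.4 -0.4  0. ] open 85.6 z [-0.0055  0.0033 -1.    ] yaw -30.5
shift cm [ 0.08 -0.03 -0.24]
dr [-0.0001  0.0064  0.    ]
```

>>> {"method": "drive_tool", "body": {
  "plan": [
    {"xyz":[0.05,0,-0.25],"dr":[0,0.004,0],"gripper":1},
    {"xyz":[0,0,0],"dr":[0,0,0],"gripper":1}
  ]
}}

```text
t: 3.87
tool_pos: [524.5, -126.2, 138.0]
tcp_rot: [[0.862, -0.508, -0.002], [-0.508, -0.862, 0.001], [-0.003, 0.0, -1.0]]
contact_force: [0.4, -0.2, 0.1]
opening: 85.4
```

```bash
python3 -c "
from h import *
rel([525,-126,138],-30.5)
rel([525,-126,138],-30.5)"
```

```text
t 3.87 tcp [ 524.5 -126.2  138. ] F [ 0.4 -0.2  0.1] open 85.4 z [-0.0024  0.0012 -1.    ] yaw -30.5
shift cm [ 0.03 -0.04  0.  ]
dr [ 0.0002  0.0027 -0.0001]
t 3.87 tcp [ 524.5 -126.2  138. ] F [ 0.4 -0.2  0.1] open 85.4 z [-0.0024  0.0012 -1.    ] yaw -30.5
shift cm [ 0.03 -0.04  0.  ]
dr [ 0.0002  0.0027 -0.0001]
```

>>> {"method": "drive_tool", "body": {
  "plan": [
    {"xyz":[0,0,0],"dr":[0,0,0],"gripper":0.2},
    {"xyz":[0,0,0],"dr":[0,0,0],"gripper":-0.2},
    {"xyz":[0,0,0],"dr":[0,0,0],"gripper":-0.4},
    {"xyz":[0,0,0],"dr":[0,0,0],"gripper":-0.6},
    {"xyz":[0,0,0],"dr":[0,0,0],"gripper":-0.6},
    {"xyz":[0,0,0],"dr":[0,0,0],"gripper":-0.6}
  ],
  "squeeze": 30
}}

```text
t: 4.37
tool_pos: [525.2, -126.3, 138.8]
tcp_rot: [[0.862, -0.508, -0.001], [-0.508, -0.862, 0.001], [-0.001, -0.0, -1.0]]
contact_force: [0.3, -0.2, 0.5]
opening: 21.7
```

```bash
python3 -c "
from h import *
rel([525,-126,138],-30.5)"
```

```text
t 4.37 tcp [ 525.2 -126.3  138.8] F [ 0.3 -0.2  0.5] open 21.7 z [-5.e-04  8.e-04 -1.e+00] yaw -30.5
shift cm [-0.03 -0.02  0.08]
dr [-0.0004  0.0009 -0.0001]
```

>>> {"method": "drive_tool", "body": {
  "plan": [
    {"xyz":[0,0,0],"dr":[0,0,0],"gripper":-1},
    {"xyz":[0,0,0],"dr":[0,0,0],"gripper":-1},
    {"xyz":[0,0,-0.5],"dr":[0,0,0],"gripper":-1},
    {"xyz":[0,0,-0.8],"dr":[0,0,0],"gripper":-1},
    {"xyz":[0,0,-0.8],"dr":[0,0,0],"gripper":-1},
    {"xyz":[0,0,0],"dr":[0,0,0],"gripper":-1}
  ],
  "squeeze": 90
}}

```text
t: 4.87
tool_pos: [524.9, -126.2, 160.9]
tcp_rot: [[0.862, -0.508, -0.002], [-0.508, -0.862, 0.001], [-0.002, -0.0, -1.0]]
contact_force: [0.6, 0.2, -0.8]
opening: 20.8
```

```bash
python3 -c "
from h import *
rel([525,-126.2,295],-30.5)"
```

```text
t 4.87 tcp [ 524.9 -126.2  160.9] F [ 0.6  0.2 -0.8] open 20.8 z [-0.0019  0.0012 -1.    ] yaw -30.5
shift cm [-2.000e-02 -1.000e-02 -1.341e+01]
dr [-0.0001  0.0023 -0.    ]
```

>>> {"method": "drive_tool", "body": {
  "plan": [
    {"xyz":[0,0,-1.0],"dr":[0,0.002,0],"gripper":-1},
    {"xyz":[0,0,-1.0],"dr":[0,0,0],"gripper":-1},
    {"xyz":[0,0,-1.0],"dr":[0,0,0],"gripper":-1},
    {"xyz":[0,0,-1.0],"dr":[0,0,0],"gripper":-1},
    {"xyz":[0,0,-1.0],"dr":[0,0,0],"gripper":-1},
    {"xyz":[0,0,-1.0],"dr":[0,0,0],"gripper":-1},
    {"xyz":[0,0,0],"dr":[0,0,0],"gripper":-1}
  ]
}}

```text
t: 5.45
tool_pos: [524.7, -126.2, 228.1]
tcp_rot: [[0.862, -0.508, 0.002], [-0.508, -0.862, -0.0], [0.002, -0.001, -1.0]]
contact_force: [0.7, 0.6, -1.6]
opening: 21.3
```

```bash
python3 -c "
from h import *
rel([525,-126.2,295],-30.5)"
```

```text
t 5.45 tcp [ 524.7 -126.2  228.1] F [ 0.7  0.6 -1.6] open 21.3 z [ 1.9e-03 -5.0e-04 -1.0e+00] yaw -30.5
shift cm [ 0.03 -0.02 -6.69]
dr [-0.0005 -0.0018 -0.0001]
```

Lifting well. Continue up, then look.

>>> {"method": "drive_tool", "body": {
  "plan": [
    {"xyz":[0,0,-1.2],"dr":[0,0,0],"gripper":-1},
    {"xyz":[0,0,-1.2],"dr":[0,0,0],"gripper":-1},
    {"xyz":[0,0,-1.5],"dr":[0,0,0],"gripper":-1},
    {"xyz":[0,0,-1.5],"dr":[0,0,0],"gripper":-1},
    {"xyz":[0,0,-1.2],"dr":[0,0,0],"gripper":-1},
    {"xyz":[0,0,0],"dr":[0,0,0],"gripper":-1},
    {"xyz":[0,0,0],"dr":[0,0,0],"gripper":-1}
  ]
}}

```text
t: 6.03
tool_pos: [521.7, -125.5, 296.4]
tcp_rot: [[0.862, -0.508, -0.003], [-0.508, -0.862, 0.0], [-0.002, 0.001, -1.0]]
contact_force: [-0.0, 0.1, -1.4]
opening: 21.0
```

```bash
python3 -c "
from h import *
rel([535,0,300],-30.5)
s,b=snap('side');crop(b,235,70,335,220,5,'l1.png');cv2.imwrite('pics/l1f.png',b)"
```

```text
t 6.03 tcp [ 521.7 -125.5  296.4] F [-0.   0.1 -1.4] open 21.0 z [-2.6e-03  3.0e-04 -1.0e+00] yaw -30.5
shift cm [ -5.23 -11.49  -0.36]
dr [ 0.001   0.0024 -0.    ]
```

View pics/l1.png

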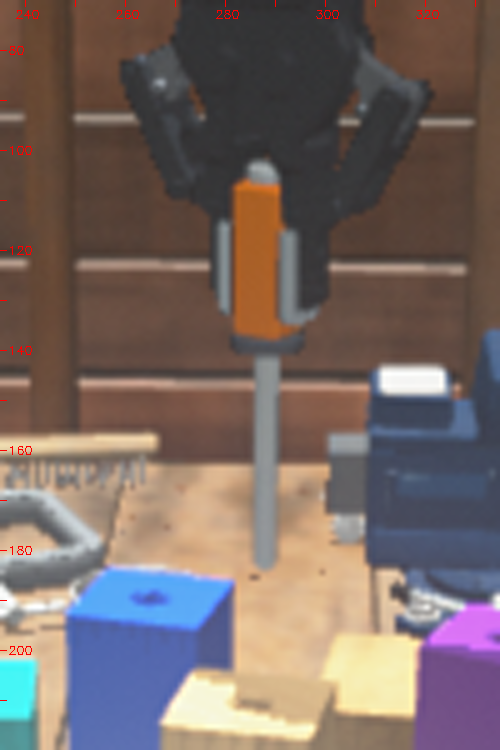

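>>> {"method": "drive_tool", "body": {
  "plan": [
    {"xyz":[-1.0,-2.2,-0.2],"dr":[0,0.002,0],"gripper":-1},
    {"xyz":[-1.4,-3.0,0],"dr":[0,0,0],"gripper":-1},
    {"xyz":[-1.4,-3.0,0],"dr":[0,0,0],"gripper":-1},
    {"xyz":[-1.4,-3.0,0],"dr":[0,0,0],"gripper":-1},
    {"xyz":[-1.4,-3.0,0],"dr":[0,0,0],"gripper":-1},
    {"xyz":[-1.4,-3.0,0],"dr":[0,0,0],"gripper":-1},
    {"xyz":[-1.0,-2.2,0],"dr":[0,0,0],"gripper":-1},
    {"xyz":[0,0,0],"dr":[0,0,0],"gripper":-1}
  ]
}}

```text
t: 6.75
tool_pos: [540.3, 93.7, 287.9]
tcp_rot: [[0.858, -0.514, -0.014], [-0.514, -0.858, -0.002], [-0.011, 0.009, -1.0]]
contact_force: [0.1, -0.9, -1.1]
opening: 20.9
```

```bash
python3 -c "
from h import *
rel([545.5,109.8,290],-30.5)"
```

```text
t 6.75 tcp [540.3  93.7 287.9] F [ 0.1 -0.9 -1.1] open 20.9 z [-0.0141 -0.0018 -0.9999] yaw -30.95
shift cm [-0.38 -1.65 -0.22]
dr [ 0.0087  0.0113 -0.0078]
```

>>> {"method": "drive_tool", "body": {
  "plan": [
    {"xyz":[-0.3,-1.2,-0.2],"dr":[0.009,0.011,-0.008],"gripper":-1},
    {"xyz":[0,0,0],"dr":[0,0,0],"gripper":-1},
    {"xyz":[0,0,0],"dr":[0,0,0],"gripper":-1}
  ]
}}

```text
t: 7.0
tool_pos: [542.0, 107.1, 285.8]
tcp_rot: [[0.864, -0.503, -0.007], [-0.504, -0.864, -0.002], [-0.005, 0.005, -1.0]]
contact_force: [-0.0, -0.6, -1.3]
opening: 21.1
```

```bash
python3 -c "
from h import *
rel([545.5,109.8,285],-30.5)
s,b=snap('side');crop(b,225,120,325,290,4,'f1.png');
t=read_state();R=t['tcp_rot'];p=t['tool_pos']+R[:,2]*129.8;print(p,proj(s,p),proj(s,[545.5,109.8,140]))
np.save('q.npy',p)
t2,a=snap('top');crop(a,140,160,260,260,6,'f1t.png')"
```

```text
t 7.0 tcp [542.  107.1 285.8] F [-0.  -0.6 -1.3] open 21.1 z [-0.0065 -0.0022 -1.    ] yaw -30.23
shift cm [ 0.17 -0.42  0.08]
dr [0.0052 0.0045 0.0047]
[541.08665199 106.79293089 155.97365311] [[271.58135924 234.8122379 ]] [[268.90871766 243.93969898]]
```

View pics/f1.png

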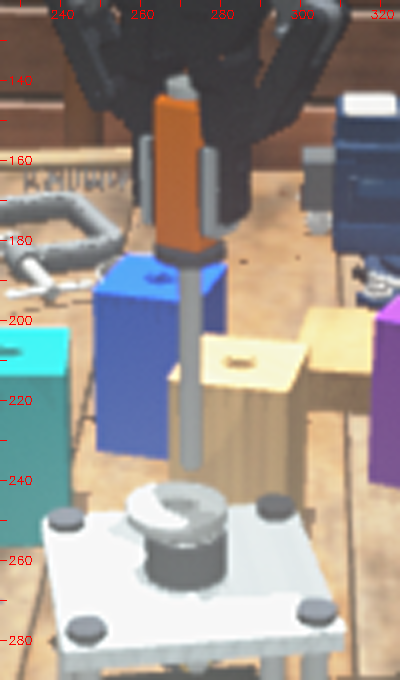

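View pics/f1t.png

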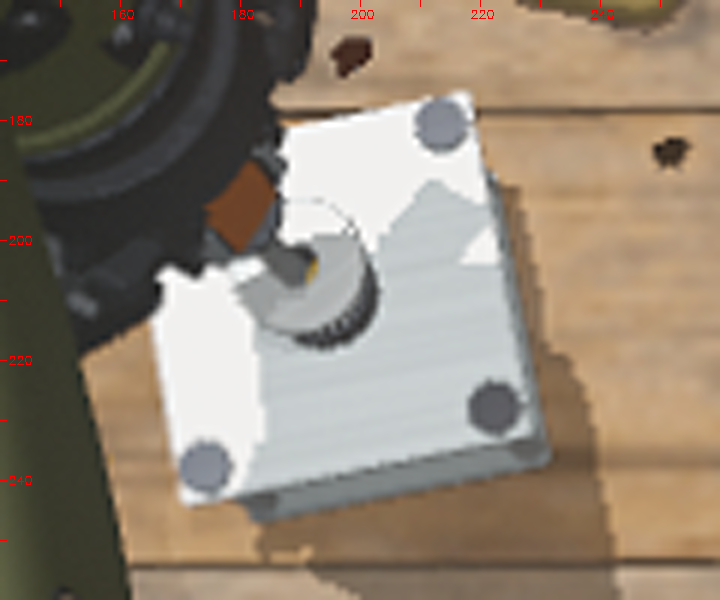

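```bash
python3 -c "
from h import *
s,b=snap('side');crop(b,250,215,300,260,14,'f2.png')
t2,a=snap('top');crop(a,165,185,215,225,14,'f2t.png')
p=np.load('q.npy');print(proj(t2,p),proj(t2,[545.5,109.8,140]))
rel([545.5,109.8,285],-30.5)"
```

```text
[[189.6144858  204.97574718]] [[189.59630173 204.24070263]]
t 7.2 tcp [542.5 106.4 286.6] F [-0.3 -0.5 -1.1] open 21.0 z [-0.0051 -0.0014 -1.    ] yaw -30.34
shift cm [ 0.09 -0.45  0.16]
dr [0.0038 0.0036 0.0028]
```

View pics/f2.png

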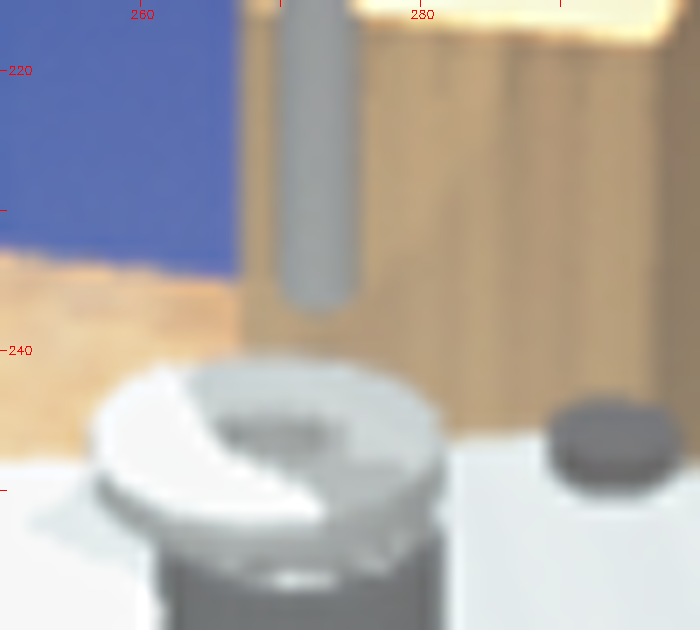

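View pics/f2t.png

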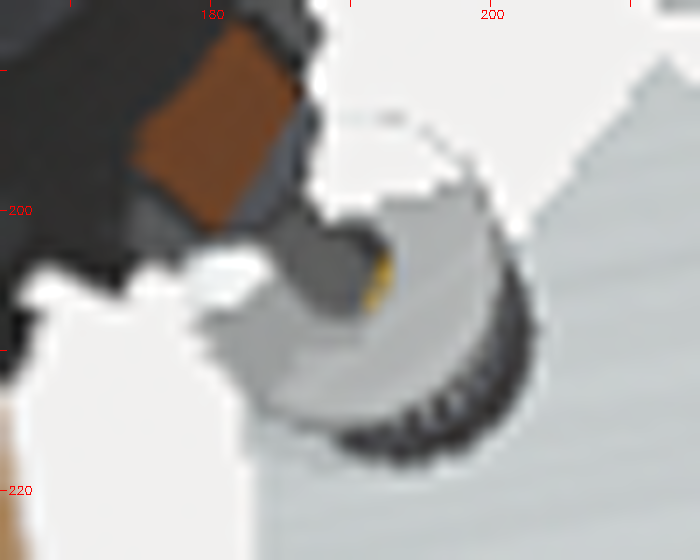

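>>> {"method": "drive_tool", "body": {
  "plan": [
    {"xyz":[0.1,-0.45,0.3],"dr":[0.004,0.004,0.003],"gripper":-1},
    {"xyz":[0,0,0],"dr":[0,0,0],"gripper":-1},
    {"xyz":[0,0,0],"dr":[0,0,0],"gripper":-1}
  ]
}}

```text
t: 7.45
tool_pos: [546.1, 108.0, 283.5]
tcp_rot: [[0.86, -0.511, 0.001], [-0.511, -0.86, -0.0], [0.001, -0.0, -1.0]]
contact_force: [0.5, -0.3, -1.5]
opening: 21.1
```

```bash
cat >> h.py <<'E'
L=129.8
def tip(x,y,z,yaw=-30.5):
    s=read_state();print("tip",(s["tool_pos"]+s["tcp_rot"][:,2]*L).round(1),end=" ")
    rel([x,y,z+L],yaw)
E
python3 -c "
from h import *
tip(546.5,109.8,147)"
```

```text
tip [546.2 108.  153.7] t 7.45 tcp [546.1 108.  283.5] F [ 0.5 -0.3 -1.5] open 21.1 z [ 1.2e-03 -2.0e-04 -1.0e+00] yaw -30.71
shift cm [-0.05 -0.17  0.67]
dr [-0.0004 -0.0012 -0.0037]
```

>>> {"method": "drive_tool", "body": {
  "plan": [
    {"xyz":[-0.05,-0.17,0.5],"dr":[0,-0.001,-0.003],"gripper":-1},
    {"xyz":[0,0,0],"dr":[0,0,0],"gripper":-1},
    {"xyz":[0,0,0],"dr":[0,0,0],"gripper":-1}
  ]
}}

```text
t: 7.7
tool_pos: [546.7, 109.2, 278.0]
tcp_rot: [[0.861, -0.509, 0.001], [-0.509, -0.861, 0.0], [0.0, -0.0, -1.0]]
contact_force: [0.6, 0.1, -0.4]
opening: 21.3
```

```bash
python3 -c "
from h import *
tip(546.5,109.8,147)
s,b=snap('side');crop(b,250,215,300,260,14,'f3.png')
tip(546.5,109.8,147)
t2,a=snap('top');crop(a,165,185,215,225,14,'f3t.png')
"
```

```text
tip [546.7 109.3 148.2] t 7.7 tcp [546.7 109.2 278. ] F [ 0.6  0.1 -0.4] open 21.3 z [ 5.e-04  3.e-04 -1.e+00] yaw -30.59
shift cm [-0.04 -0.04  0.12]
dr [-0.0005 -0.0003 -0.0015]
tip [546.5 109.3 148. ] t 7.75 tcp [546.5 109.2 277.8] F [ 0.3 -0.1 -1.5] open 21.1 z [ 0.e+00  2.e-04 -1.e+00] yaw -30.58
shift cm [-0.03 -0.05  0.1 ]
dr [-0.0002  0.0001 -0.0015]
```

View pics/f3.png

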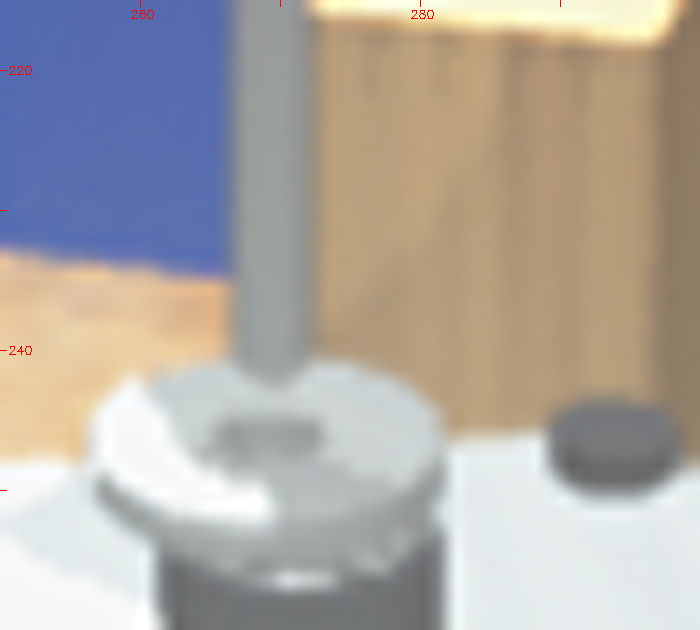

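View pics/f3t.png

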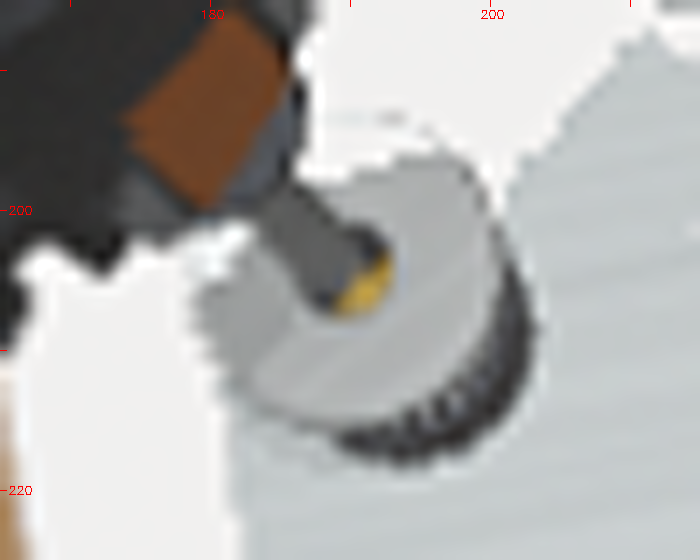

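```bash
cat > ov.py <<'E'
from h import *
import sys
def ov(c,im,box,f,name,tips,z):
    x0,y0,x1,y1=box
    k=cv2.resize(im[y0:y1,x0:x1],None,fx=f,fy=f,interpolation=cv2.INTER_CUBIC)
    th=np.linspace(0,2*np.pi,60)
    def draw(P,col):
        q=proj(c,P);q=((q+.5-[x0,y0])*f-.5).round().astype(int);cv2.polylines(k,[q.reshape(-1,1,2)],True,col,1)
    for (x,y),col in tips:
        draw(np.c_[x+3.5*np.cos(th),y+3.5*np.sin(th),0*th+z],col)
        draw(np.c_[x+5*np.cos(th),y+5*np.sin(th),0*th+z+2],col)
        draw(np.c_[x+5*np.cos(th),y+5*np.sin(th),0*th+z+25],col)
    for (hx,hy),col in HO: 
        draw(np.c_[hx+6.5*np.cos(th),hy+6.5*np.sin(th),0*th+140],col)
        draw(np.c_[hx+22*np.cos(th),hy+22*np.sin(th),0*th+140],col)
    cv2.imwrite("pics/"+name,k)
s,b=snap('side');t,a=snap('top')
st=read_state();p=st["tool_pos"]+st["tcp_rot"][:,2]*L;print(p)
HO=[((545.5,109.8),(255,0,0))]
ov(t,a,(165,185,215,225),14,"ov_t.png",[((p[0],p[1]),(0,0,255))],p[2])
ov(s,b,(250,215,300,260),14,"ov_s.png",[((p[0],p[1]),(0,0,255))],p[2])
E
python3 ov.py
```

```text
[546.75160094 109.39852379 148.36519637]
```

View pics/ov_t.png

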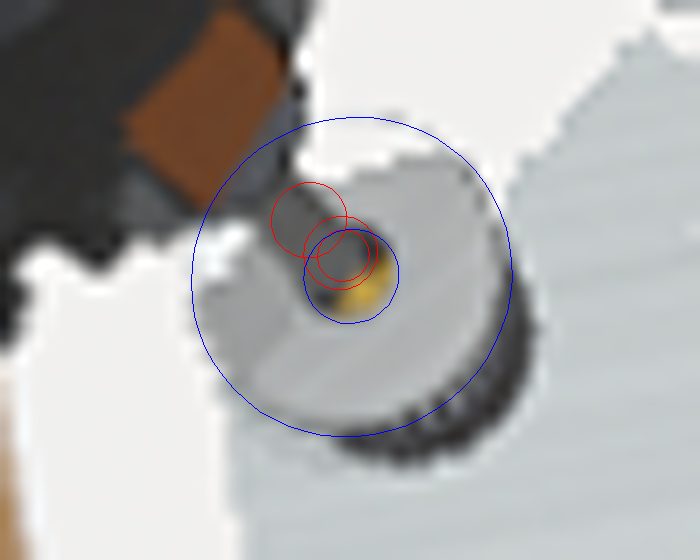

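View pics/ov_s.png

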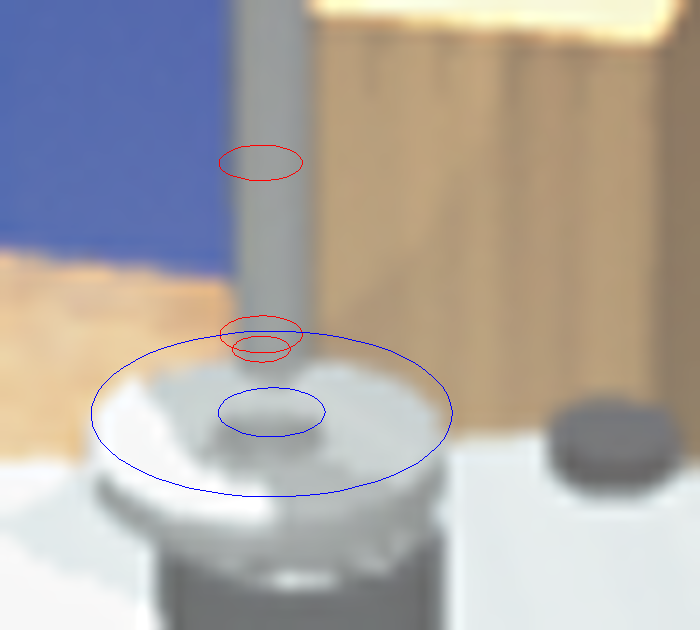

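>>> {"method": "drive_tool", "body": {
  "plan": [
    {"xyz":[-0.03,-0.04,0.3],"dr":[0,0,0],"gripper":-1},
    {"xyz":[0,0,0.2],"dr":[0,0,0],"gripper":-1},
    {"xyz":[0,0,0],"dr":[0,0,0],"gripper":-1}
  ]
}}

```text
t: 8.15
tool_pos: [546.9, 110.0, 273.1]
tcp_rot: [[0.861, -0.509, 0.001], [-0.509, -0.861, 0.0], [0.001, -0.001, -1.0]]
contact_force: [0.2, -0.1, -1.9]
opening: 20.9
```

```bash
python3 -c "
from h import *
tip(546.5,109.8,140)
"
```

```text
tip [547.  110.1 143.3] t 8.15 tcp [546.9 110.  273.1] F [ 0.2 -0.1 -1.9] open 20.9 z [ 1.5e-03  5.0e-04 -1.0e+00] yaw -30.57
shift cm [-0.02  0.04  0.33]
dr [-0.0012 -0.001  -0.0012]
```

>>> {"method": "drive_tool", "body": {
  "plan": [
    {"xyz":[-0.02,0.04,0.2],"dr":[-0.001,-0.001,-0.001],"gripper":-1},
    {"xyz":[0,0,0.1],"dr":[0,0,0],"gripper":-1},
    {"xyz":[0,0,0],"dr":[0,0,0],"gripper":-1}
  ]
}}

```text
t: 8.4
tool_pos: [546.3, 109.8, 269.6]
tcp_rot: [[0.862, -0.508, -0.0], [-0.508, -0.862, 0.0], [-0.0, 0.0, -1.0]]
contact_force: [1.0, 0.6, -2.1]
opening: 21.1
```

```bash
python3 -c "
from h import *
tip(546.5,109.8,138)
s,b=snap('side');crop(b,250,215,300,260,14,'f4.png')
t2,a=snap('top');crop(a,165,185,215,225,14,'f4t.png')
tip(546.5,109.8,138)
"
```

```text
tip [546.2 109.8 139.8] t 8.4 tcp [546.3 109.8 269.6] F [ 1.   0.6 -2.1] open 21.1 z [-4.e-04  0.e+00 -1.e+00] yaw -30.5
shift cm [ 0.02 -0.01  0.18]
dr [ 0.0002  0.0004 -0.    ]
tip [546.3 109.8 139.9] t 8.5 tcp [546.3 109.8 269.7] F [-0.1 -0.3 -0.8] open 20.9 z [-2.e-04  0.e+00 -1.e+00] yaw -30.5
shift cm [ 0.01 -0.01  0.19]
dr [ 0.0001  0.0002 -0.    ]
```

View pics/f4.png

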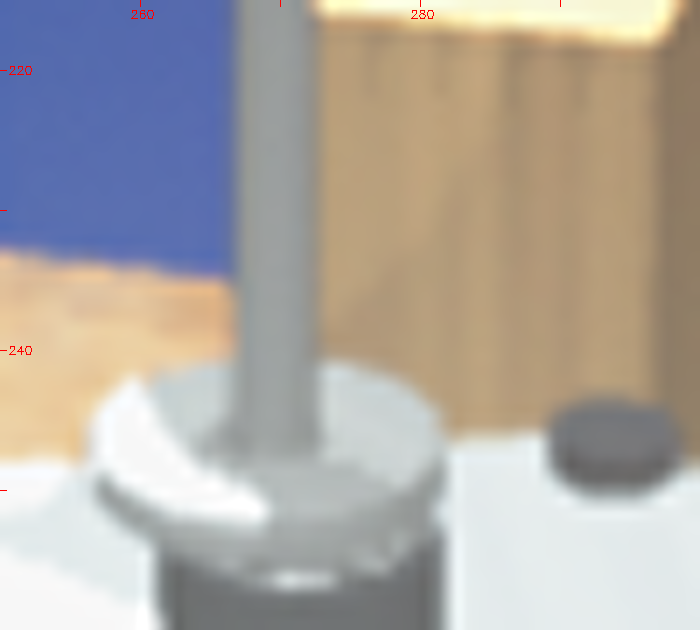

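View pics/f4t.png

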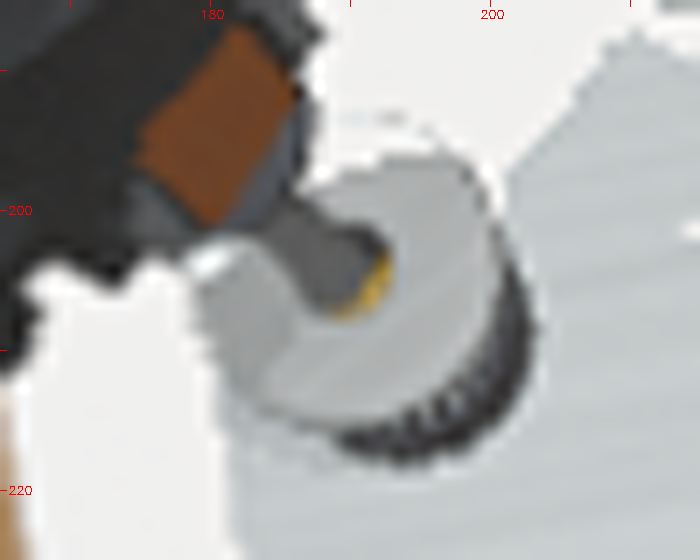

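>>> {"method": "drive_tool", "body": {
  "plan": [
    {"xyz":[0.06,-0.03,0.2],"dr":[0,0,0],"gripper":-1},
    {"xyz":[0,0,0.15],"dr":[0,0,0],"gripper":-1},
    {"xyz":[0,0,0],"dr":[0,0,0],"gripper":-1}
  ]
}}

```text
t: 8.75
tool_pos: [547.2, 109.8, 266.1]
tcp_rot: [[0.862, -0.508, 0.0], [-0.508, -0.862, 0.0], [0.0, -0.0, -1.0]]
contact_force: [-0.4, -0.1, -1.5]
opening: 21.1
```

```bash
python3 -c "
from h import *
tip(546.8,109.8,130)
"
```

```text
tip [547.3 109.8 136.3] t 8.75 tcp [547.2 109.8 266.1] F [-0.4 -0.1 -1.5] open 21.1 z [ 3.e-04  2.e-04 -1.e+00] yaw -30.5
shift cm [-0.04  0.02  0.63]
dr [-0.0003 -0.0002 -0.    ]
```

>>> {"method": "drive_tool", "body": {
  "plan": [
    {"xyz":[-0.04,0.02,0.2],"dr":[0,0,0],"gripper":-1},
    {"xyz":[0,0,0.2],"dr":[0,0,0],"gripper":-1},
    {"xyz":[0,0,0.2],"dr":[0,0,0],"gripper":-1},
    {"xyz":[0,0,0],"dr":[0,0,0],"gripper":-1}
  ]
}}

```text
t: 9.08
tool_pos: [546.8, 109.8, 259.5]
tcp_rot: [[0.862, -0.508, 0.0], [-0.508, -0.862, 0.0], [0.0, -0.0, -1.0]]
contact_force: [-0.5, 0.6, -1.0]
opening: 21.2
```

```bash
python3 -c "
from h import *
tip(546.8,109.8,115)
s,b=snap('side');crop(b,250,215,300,260,14,'f5.png')
t2,a=snap('top');crop(a,165,185,215,225,14,'f5t.png')
"
```

```text
tip [546.8 109.8 129.7] t 9.08 tcp [546.8 109.8 259.5] F [-0.5  0.6 -1. ] open 21.2 z [ 3.e-04  2.e-04 -1.e+00] yaw -30.5
shift cm [ 0.   -0.    1.47]
dr [-0.0003 -0.0002 -0.0001]
```

View pics/f5.png

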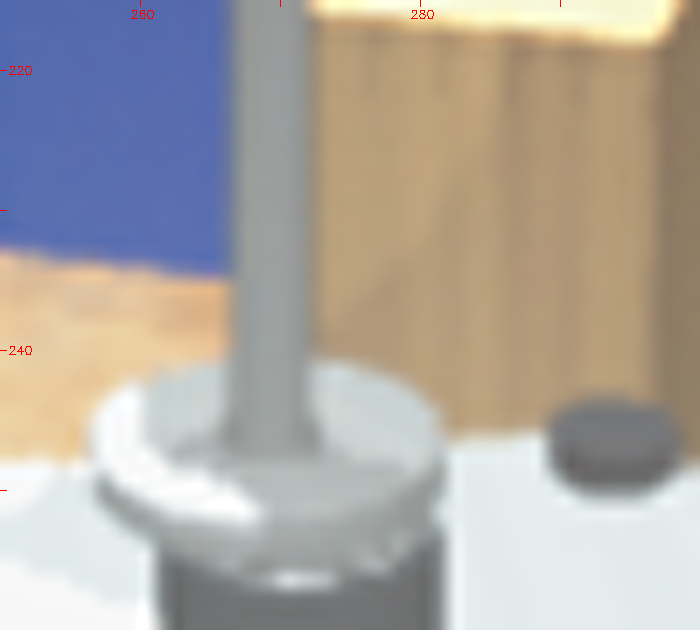

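View pics/f5t.png

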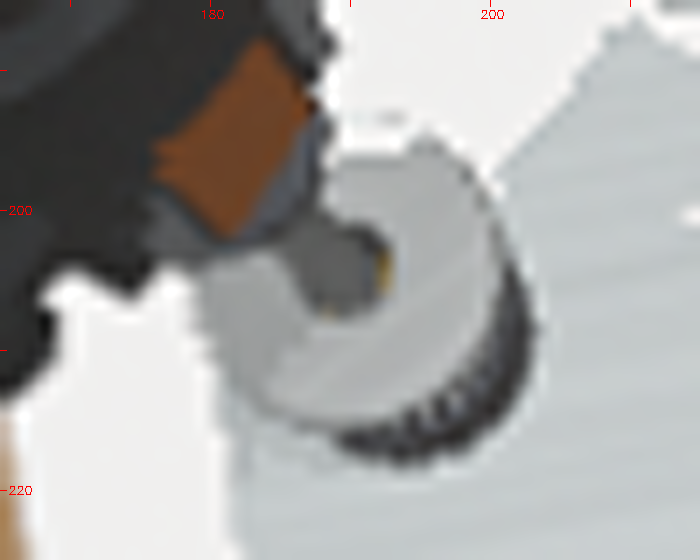

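>>> {"method": "drive_tool", "body": {
  "plan": [
    {"xyz":[0.02,0.04,0.2],"dr":[0,0,0],"gripper":-1},
    {"xyz":[0,0,0.3],"dr":[0,0,0],"gripper":-1},
    {"xyz":[0,0,0.3],"dr":[0,0,0],"gripper":-1},
    {"xyz":[0,0,0.2],"dr":[0,0,0],"gripper":-1},
    {"xyz":[0,0,0.2],"dr":[0,0,0],"gripper":-1},
    {"xyz":[0,0,0],"dr":[0,0,0],"gripper":-1}
  ]
}}

```text
t: 9.68
tool_pos: [547.0, 109.3, 246.7]
tcp_rot: [[0.862, -0.508, 0.001], [-0.508, -0.862, 0.0], [0.001, -0.001, -1.0]]
contact_force: [1.2, 0.1, -2.0]
opening: 20.7
```

```bash
python3 -c "
from h import *
tip(546.7,109.3,110)
"
```

```text
tip [547.2 109.4 116.9] t 9.68 tcp [547.  109.3 246.7] F [ 1.2  0.1 -2. ] open 20.7 z [ 1.1e-03  3.0e-04 -1.0e+00] yaw -30.51
shift cm [-0.03  0.02  0.69]
dr [-0.0008 -0.0008 -0.0001]
```

>>> {"method": "drive_tool", "body": {
  "plan": [
    {"xyz":[-0.03,0.01,0.2],"dr":[-0.001,-0.001,0],"gripper":-1},
    {"xyz":[0,0,0.15],"dr":[0,0,0],"gripper":-1}
  ]
}}

```text
t: 9.85
tool_pos: [546.8, 109.4, 243.0]
tcp_rot: [[0.862, -0.508, -0.0], [-0.508, -0.862, -0.0], [-0.0, 0.0, -1.0]]
contact_force: [0.6, -0.0, -2.4]
opening: 21.2
```

>>> {"method": "drive_tool", "body": {
  "plan": [
    {"xyz":[0,0,0.15],"dr":[0,0,0],"gripper":-1},
    {"xyz":[0,0,0.1],"dr":[0,0,0],"gripper":-1}
  ]
}}

```text
t: 10.02
tool_pos: [546.7, 109.5, 240.2]
tcp_rot: [[0.862, -0.508, -0.0], [-0.508, -0.862, 0.0], [-0.0, 0.0, -1.0]]
contact_force: [0.2, 0.2, -0.9]
opening: 21.0
```

>>> {"method": "drive_tool", "body": {
  "plan": [
    {"xyz":[0,0,0.12],"dr":[0,0,0],"gripper":-1}
  ]
}}

```text
t: 10.1
tool_pos: [546.8, 109.4, 238.9]
tcp_rot: [[0.862, -0.508, -0.0], [-0.508, -0.862, -0.0], [-0.0, 0.0, -1.0]]
contact_force: [0.3, -0.5, -0.8]
opening: 21.1
```

```bash
python3 -c "
from h import *
tip(546.7,109.3,110)
"
```

```text
tip [546.8 109.4 109.1] t 10.1 tcp [546.8 109.4 238.9] F [ 0.3 -0.5 -0.8] open 21.1 z [-1.e-04 -0.e+00 -1.e+00] yaw -30.51
shift cm [-0.    0.02 -0.09]
dr [ 0.0001  0.0001 -0.0001]
```

>>> {"method": "drive_tool", "body": {
  "plan": [
    {"xyz":[0,0,0.12],"dr":[0,0,0],"gripper":-1},
    {"xyz":[0,0,0.12],"dr":[0,0,0],"gripper":-1}
  ]
}}

```text
t: 10.27
tool_pos: [547.3, 109.6, 236.8]
tcp_rot: [[0.862, -0.508, 0.001], [-0.508, -0.862, 0.0], [0.001, -0.001, -1.0]]
contact_force: [0.6, -0.1, 3.7]
opening: 21.4
```

>>> {"method": "drive_tool", "body": {
  "plan": [
    {"xyz":[0,0,0.12],"dr":[0,0,0],"gripper":-1}
  ]
}}

```text
t: 10.35
tool_pos: [547.9, 109.7, 236.3]
tcp_rot: [[0.862, -0.508, 0.003], [-0.508, -0.862, 0.001], [0.002, -0.002, -1.0]]
contact_force: [0.1, -0.4, 2.8]
opening: 20.8
```

>>> {"method": "drive_tool", "body": {
  "plan": [
    {"xyz":[0,0,0.12],"dr":[0,0,0],"gripper":-1}
  ]
}}

```text
t: 10.43
tool_pos: [548.2, 109.8, 235.9]
tcp_rot: [[0.862, -0.508, 0.004], [-0.508, -0.862, 0.001], [0.003, -0.003, -1.0]]
contact_force: [-1.8, -0.5, 6.1]
opening: 20.7
```

>>> {"method": "drive_tool", "body": {
  "plan": [
    {"xyz":[0,0,0.12],"dr":[0,0,0],"gripper":-1}
  ]
}}

```text
t: 10.52
tool_pos: [548.3, 109.9, 235.7]
tcp_rot: [[0.862, -0.508, 0.005], [-0.508, -0.862, 0.001], [0.004, -0.004, -1.0]]
contact_force: [-2.0, -1.6, 8.0]
opening: 21.1
```

>>> {"method": "drive_tool", "body": {
  "plan": [
    {"xyz":[0,0,0.12],"dr":[0,0,0],"gripper":-1}
  ]
}}

```text
t: 10.6
tool_pos: [548.1, 109.9, 235.6]
tcp_rot: [[0.862, -0.507, 0.006], [-0.508, -0.862, 0.002], [0.004, -0.004, -1.0]]
contact_force: [-2.4, 0.3, 7.8]
opening: 21.2
```

```bash
python3 -c "
from h import *
tip(546.7,109.3,106)
"
```

```text
tip [548.9 110.1 105.8] t 10.6 tcp [548.1 109.9 235.6] F [-2.4  0.3  7.8] open 21.2 z [ 0.006   0.0016 -1.    ] yaw -30.5
shift cm [-0.09  0.12 -0.02]
dr [-0.0044 -0.0044  0.    ]
```

>>> {"method": "drive_tool", "body": {
  "plan": [
    {"xyz":[-0.1,0.12,0.12],"dr":[-0.005,-0.005,0],"gripper":-1}
  ]
}}

```text
t: 10.68
tool_pos: [547.6, 109.5, 235.8]
tcp_rot: [[0.862, -0.507, 0.002], [-0.507, -0.862, 0.0], [0.002, -0.002, -1.0]]
contact_force: [2.0, 1.1, 4.3]
opening: 20.8
```

>>> {"method": "drive_tool", "body": {
  "plan": [
    {"xyz":[-0.03,0.03,0.15],"dr":[-0.003,-0.003,0],"gripper":-1}
  ]
}}

```text
t: 10.77
tool_pos: [548.2, 109.7, 235.6]
tcp_rot: [[0.862, -0.508, 0.002], [-0.508, -0.862, 0.0], [0.001, -0.001, -1.0]]
contact_force: [0.7, 1.1, 7.1]
opening: 21.2
```

```bash
python3 -c "
from h import *
tip(546.7,109.3,106)
"
```

```text
tip [548.5 109.7 105.8] t 10.77 tcp [548.2 109.7 235.6] F [0.7 1.1 7.1] open 21.2 z [ 1.6e-03  3.0e-04 -1.0e+00] yaw -30.5
shift cm [-0.11  0.11 -0.02]
dr [-0.0011 -0.0013  0.    ]
```

>>> {"method": "drive_tool", "body": {
  "plan": [
    {"xyz":[-0.15,0.12,0.18],"dr":[-0.003,-0.003,0],"gripper":-1}
  ]
}}

```text
t: 10.85
tool_pos: [547.9, 109.8, 235.3]
tcp_rot: [[0.862, -0.507, 0.002], [-0.507, -0.862, 0.0], [0.001, -0.001, -1.0]]
contact_force: [0.9, 0.1, 6.4]
opening: 21.0
```

>>> {"method": "drive_tool", "body": {
  "plan": [
    {"xyz":[-0.12,0.1,0.2],"dr":[-0.003,-0.003,0],"gripper":-1}
  ]
}}

```text
t: 10.93
tool_pos: [548.0, 109.9, 234.7]
tcp_rot: [[0.862, -0.508, 0.002], [-0.508, -0.862, 0.0], [0.002, -0.001, -1.0]]
contact_force: [0.6, 0.6, 6.8]
opening: 21.2
```

>>> {"method": "drive_tool", "body": {
  "plan": [
    {"xyz":[-0.12,0.1,0.2],"dr":[-0.003,-0.003,0],"gripper":-1}
  ]
}}

```text
t: 11.02
tool_pos: [548.1, 110.0, 234.2]
tcp_rot: [[0.862, -0.508, 0.002], [-0.508, -0.862, -0.0], [0.002, -0.001, -1.0]]
contact_force: [0.3, -0.4, 7.0]
opening: 20.9
```

```bash
python3 -c "
from h import *
tip(546.7,109.3,106)
"
```

```text
tip [548.3 110.  104.4] t 11.02 tcp [548.1 110.  234.2] F [ 0.3 -0.4  7. ] open 20.9 z [ 2.e-03 -1.e-04 -1.e+00] yaw -30.5
shift cm [-0.08  0.13 -0.16]
dr [-0.0009 -0.0018  0.    ]
```

>>> {"method": "drive_tool", "body": {
  "plan": [
    {"xyz":[-0.15,0.15,0.22],"dr":[-0.003,-0.004,0],"gripper":-1},
    {"xyz":[-0.15,0.15,0.22],"dr":[-0.002,-0.003,0],"gripper":-1},
    {"xyz":[-0.15,0.15,0.22],"dr":[-0.002,-0.003,0],"gripper":-1}
  ]
}}

```text
t: 11.27
tool_pos: [547.5, 109.6, 232.2]
tcp_rot: [[0.862, -0.507, 0.004], [-0.507, -0.862, 0.002], [0.003, -0.004, -1.0]]
contact_force: [1.6, -0.3, 6.1]
opening: 20.6
```

```bash
python3 -c "
from h import *
tip(546.7,109.3,106)
s,b=snap('side');crop(b,235,170,315,330,5,'p1.png')
"
```

```text
tip [548.  109.8 102.4] t 11.27 tcp [547.5 109.6 232.2] F [ 1.6 -0.3  6.1] open 20.6 z [ 0.0042  0.0018 -1.    ] yaw -30.49
shift cm [-0.05  0.06 -0.36]
dr [-0.0037 -0.0027  0.0002]
```

View pics/p1.png

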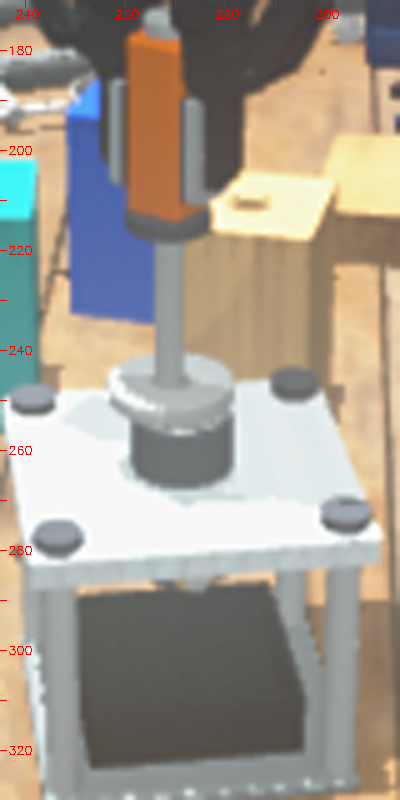

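>>> {"method": "drive_tool", "body": {
  "plan": [
    {"xyz":[-0.14,0.14,0.22],"dr":[-0.004,-0.004,0],"gripper":-1},
    {"xyz":[-0.14,0.14,0.22],"dr":[-0.003,-0.003,0],"gripper":-1},
    {"xyz":[-0.14,0.14,0.22],"dr":[-0.003,-0.003,0],"gripper":-1},
    {"xyz":[-0.14,0.14,0.22],"dr":[-0.003,-0.003,0],"gripper":-1}
  ]
}}

```text
t: 11.65
tool_pos: [547.1, 109.3, 229.2]
tcp_rot: [[0.862, -0.507, 0.006], [-0.507, -0.862, 0.002], [0.004, -0.004, -1.0]]
contact_force: [1.0, 1.7, 5.8]
opening: 21.1
```

```bash
python3 -c "
from h import *
tip(546.7,109.3,66)
"
```

```text
tip [547.9 109.4  99.4] t 11.65 tcp [547.1 109.3 229.2] F [1.  1.7 5.8] open 21.1 z [ 0.0055  0.0015 -1.    ] yaw -30.49
shift cm [-0.05  0.03  3.34]
dr [-0.0041 -0.004   0.0002]
```

Steady sliding at about 7 N. Continue.

>>> {"method": "drive_tool", "body": {
  "plan": [
    {"xyz":[-0.12,0.12,0.24],"dr":[-0.005,-0.005,0],"gripper":-1},
    {"xyz":[-0.12,0.12,0.24],"dr":[-0.004,-0.004,0],"gripper":-1},
    {"xyz":[-0.12,0.12,0.24],"dr":[-0.004,-0.004,0],"gripper":-1},
    {"xyz":[-0.12,0.12,0.24],"dr":[-0.004,-0.004,0],"gripper":-1}
  ]
}}

```text
t: 11.98
tool_pos: [548.1, 109.5, 226.1]
tcp_rot: [[0.862, -0.507, 0.002], [-0.507, -0.862, 0.0], [0.001, -0.001, -1.0]]
contact_force: [0.8, 1.0, 6.3]
opening: 20.7
```

>>> {"method": "drive_tool", "body": {
  "plan": [
    {"xyz":[-0.12,0.12,0.24],"dr":[-0.005,-0.005,0],"gripper":-1},
    {"xyz":[-0.12,0.12,0.24],"dr":[-0.004,-0.004,0],"gripper":-1},
    {"xyz":[-0.12,0.12,0.24],"dr":[-0.004,-0.004,0],"gripper":-1},
    {"xyz":[-0.12,0.12,0.24],"dr":[-0.004,-0.004,0],"gripper":-1}
  ]
}}

```text
t: 12.32
tool_pos: [548.8, 109.7, 223.4]
tcp_rot: [[0.862, -0.507, -0.002], [-0.507, -0.862, -0.001], [-0.002, 0.002, -1.0]]
contact_force: [1.2, 0.4, 8.2]
opening: 20.9
```

```bash
python3 -c "
from h import *
tip(546.7,109.3,66)
s,b=snap('side');crop(b,235,170,315,330,5,'p2.png')
"
```

```text
tip [548.5 109.6  93.6] t 12.32 tcp [548.8 109.7 223.4] F [1.2 0.4 8.2] open 20.9 z [-2.2e-03 -7.0e-04 -1.0e+00] yaw -30.47
shift cm [-0.16  0.14  2.76]
dr [0.0017 0.0016 0.0006]
```

View pics/p2.png

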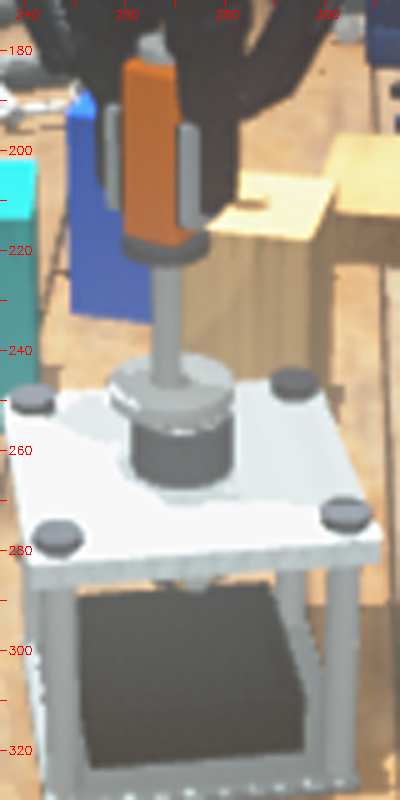

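>>> {"method": "drive_tool", "body": {
  "plan": [
    {"xyz":[-0.2,0.16,0.22],"dr":[0,0,0],"gripper":-1},
    {"xyz":[-0.2,0.15,0.24],"dr":[-0.001,-0.001,0],"gripper":-1},
    {"xyz":[-0.18,0.15,0.24],"dr":[-0.002,-0.002,0],"gripper":-1},
    {"xyz":[-0.16,0.14,0.24],"dr":[-0.003,-0.003,0],"gripper":-1}
  ]
}}

```text
t: 12.7
tool_pos: [547.1, 109.7, 220.6]
tcp_rot: [[0.862, -0.507, 0.01], [-0.507, -0.862, 0.001], [0.008, -0.006, -1.0]]
contact_force: [0.6, 0.3, 7.4]
opening: 21.5
```

```bash
python3 -c "
from h import *
tip(546.7,109.3,66)
"
```

```text
tip [548.4 109.8  90.8] t 12.7 tcp [547.1 109.7 220.6] F [0.6 0.3 7.4] open 21.5 z [ 9.7e-03  7.0e-04 -1.0e+00] yaw -30.47
shift cm [-0.03  0.07  2.47]
dr [-0.0056 -0.008   0.0006]
```

>>> {"method": "drive_tool", "body": {
  "plan": [
    {"xyz":[-0.12,0.14,0.24],"dr":[-0.007,-0.009,0],"gripper":-1},
    {"xyz":[-0.14,0.14,0.24],"dr":[-0.003,-0.004,0],"gripper":-1},
    {"xyz":[-0.14,0.14,0.24],"dr":[-0.003,-0.003,0],"gripper":-1},
    {"xyz":[-0.15,0.14,0.24],"dr":[-0.003,-0.003,0],"gripper":-1}
  ]
}}

```text
t: 13.03
tool_pos: [547.7, 109.5, 217.7]
tcp_rot: [[0.862, -0.507, 0.006], [-0.507, -0.862, 0.001], [0.005, -0.004, -1.0]]
contact_force: [1.1, 0.2, 7.3]
opening: 20.7
```

```bash
python3 -c "
from h import *
tip(546.7,109.3,66)
"
```

```text
tip [548.5 109.6  87.9] t 13.03 tcp [547.7 109.5 217.7] F [1.1 0.2 7.3] open 20.7 z [ 0.0062  0.0012 -1.    ] yaw -30.47
shift cm [-0.09  0.08  2.19]
dr [-0.0042 -0.0047  0.0006]
```

>>> {"method": "drive_tool", "body": {
  "plan": [
    {"xyz":[-0.16,0.15,0.24],"dr":[-0.005,-0.005,0],"gripper":-1},
    {"xyz":[-0.16,0.14,0.24],"dr":[-0.003,-0.003,0],"gripper":-1},
    {"xyz":[-0.16,0.14,0.24],"dr":[-0.003,-0.003,0],"gripper":-1},
    {"xyz":[-0.16,0.14,0.24],"dr":[-0.003,-0.003,0],"gripper":-1}
  ]
}}

```text
t: 13.37
tool_pos: [547.5, 109.6, 214.8]
tcp_rot: [[0.862, -0.507, 0.008], [-0.507, -0.862, 0.001], [0.006, -0.005, -1.0]]
contact_force: [1.3, 0.5, 7.4]
opening: 20.8
```

```bash
python3 -c "
from h import *
tip(546.7,109.3,66)
s,b=snap('side');crop(b,235,170,315,330,5,'p3.png')
"
```

```text
tip [548.6 109.7  85.1] t 13.37 tcp [547.5 109.6 214.8] F [1.3 0.5 7.4] open 20.8 z [ 7.8e-03  7.0e-04 -1.0e+00] yaw -30.46
shift cm [-0.07  0.08  1.9 ]
dr [-0.0046 -0.0064  0.0007]
```

View pics/p3.png

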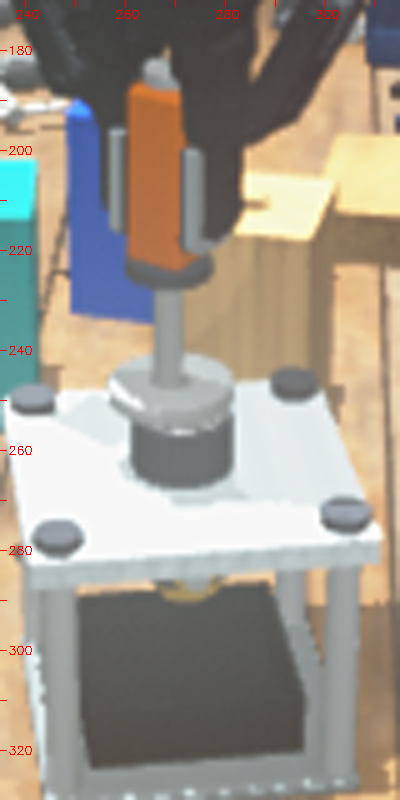

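The brass plug's lower end now shows under the pipe at (272,289), and the washer has not moved.

>>> {"method": "drive_tool", "body": {
  "plan": [
    {"xyz":[-0.15,0.15,0.24],"dr":[-0.006,-0.007,0],"gripper":-1},
    {"xyz":[-0.16,0.14,0.24],"dr":[-0.003,-0.004,0],"gripper":-1},
    {"xyz":[-0.16,0.14,0.24],"dr":[-0.003,-0.004,0],"gripper":-1},
    {"xyz":[-0.16,0.14,0.24],"dr":[-0.003,-0.004,0],"gripper":-1},
    {"xyz":[-0.16,0.14,0.24],"dr":[-0.003,-0.004,0],"gripper":-1},
    {"xyz":[-0.16,0.14,0.24],"dr":[-0.003,-0.004,0],"gripper":-1}
  ]
}}

```text
t: 13.92
tool_pos: [547.8, 109.6, 210.5]
tcp_rot: [[0.862, -0.507, 0.006], [-0.507, -0.862, 0.002], [0.004, -0.005, -1.0]]
contact_force: [1.2, 0.4, 7.5]
opening: 20.8
```

```bash
python3 -c "
from h import *
tip(546.7,109.3,66)
"
```

```text
tip [548.6 109.9  80.7] t 13.92 tcp [547.8 109.6 210.5] F [1.2 0.4 7.5] open 20.8 z [ 0.006   0.0024 -1.    ] yaw -30.46
shift cm [-0.09  0.09  1.47]
dr [-0.0051 -0.004   0.0007]
```

>>> {"method": "drive_tool", "body": {
  "plan": [
    {"xyz":[-0.16,0.15,0.24],"dr":[-0.006,-0.005,0],"gripper":-1},
    {"xyz":[-0.16,0.14,0.24],"dr":[-0.003,-0.003,0],"gripper":-1},
    {"xyz":[-0.16,0.14,0.24],"dr":[-0.003,-0.003,0],"gripper":-1},
    {"xyz":[-0.16,0.14,0.24],"dr":[-0.003,-0.003,0],"gripper":-1},
    {"xyz":[-0.16,0.14,0.24],"dr":[-0.003,-0.003,0],"gripper":-1},
    {"xyz":[-0.16,0.14,0.24],"dr":[-0.003,-0.003,0],"gripper":-1}
  ]
}}

```text
t: 14.42
tool_pos: [547.7, 109.8, 206.0]
tcp_rot: [[0.862, -0.507, 0.009], [-0.507, -0.862, 0.001], [0.007, -0.005, -1.0]]
contact_force: [1.1, 0.1, 6.5]
opening: 21.1
```

```bash
python3 -c "
from h import *
tip(546.7,109.3,66)
"
```

```text
tip [548.9 110.   76.2] t 14.42 tcp [547.7 109.8 206. ] F [1.1 0.1 6.5] open 21.1 z [ 0.0091  0.001  -1.    ] yaw -30.46
shift cm [-0.06  0.1   1.02]
dr [-0.0055 -0.0073  0.0007]
```

>>> {"method": "drive_tool", "body": {
  "plan": [
    {"xyz":[-0.15,0.14,0.24],"dr":[-0.006,-0.007,0],"gripper":-1},
    {"xyz":[-0.14,0.12,0.22],"dr":[-0.003,-0.003,0],"gripper":-1},
    {"xyz":[-0.14,0.12,0.22],"dr":[-0.003,-0.003,0],"gripper":-1},
    {"xyz":[-0.14,0.12,0.22],"dr":[-0.003,-0.003,0],"gripper":-1}
  ]
}}

```text
t: 14.75
tool_pos: [548.0, 110.0, 203.1]
tcp_rot: [[0.862, -0.507, 0.007], [-0.507, -0.862, 0.0], [0.006, -0.004, -1.0]]
contact_force: [0.6, 0.1, 5.8]
opening: 21.1
```

>>> {"method": "drive_tool", "body": {
  "plan": [
    {"xyz":[-0.14,0.12,0.22],"dr":[-0.003,-0.003,0],"gripper":-1}
  ]
}}

```text
t: 14.83
tool_pos: [547.9, 110.0, 202.3]
tcp_rot: [[0.862, -0.507, 0.007], [-0.507, -0.862, -0.0], [0.006, -0.004, -1.0]]
contact_force: [1.9, 0.2, 5.1]
opening: 20.9
```

>>> {"method": "drive_tool", "body": {
  "plan": [
    {"xyz":[-0.14,0.12,0.22],"dr":[-0.003,-0.003,0],"gripper":-1}
  ]
}}

```text
t: 14.92
tool_pos: [547.3, 110.0, 201.0]
tcp_rot: [[0.862, -0.507, 0.006], [-0.507, -0.862, -0.001], [0.006, -0.003, -1.0]]
contact_force: [0.9, 1.4, -0.9]
opening: 21.3
```

```bash
python3 -c "
from h import *
tip(546.7,109.3,66)
s,b=snap('side');crop(b,235,170,315,330,5,'p4.png')
"
```

```text
tip [548.1 109.9  71.2] t 14.92 tcp [547.3 110.  201. ] F [ 0.9  1.4 -0.9] open 21.3 z [ 6.1e-03 -6.0e-04 -1.0e+00] yaw -30.46
shift cm [-0.03  0.09  0.52]
dr [-0.0026 -0.0056  0.0007]
```

View pics/p4.png

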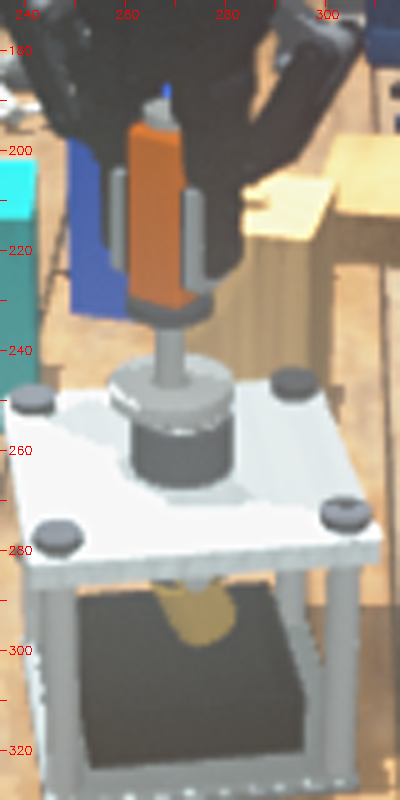

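The force has dropped to zero and the plug is falling, at (274,294). I'll straighten the punch and let the plug settle.

>>> {"method": "drive_tool", "body": {
  "plan": [
    {"xyz":[-0.03,0.08,0.1],"dr":[-0.003,-0.005,0],"gripper":-1},
    {"xyz":[0,0,0.1],"dr":[0,0,0],"gripper":-1},
    {"xyz":[0,0,0],"dr":[0,0,0],"gripper":-1},
    {"xyz":[0,0,0],"dr":[0,0,0],"gripper":-1}
  ]
}}

```text
t: 15.3
tool_pos: [545.8, 109.0, 196.2]
tcp_rot: [[0.862, -0.507, -0.004], [-0.507, -0.862, -0.002], [-0.002, 0.004, -1.0]]
contact_force: [1.9, 1.1, -0.9]
opening: 20.8
```

```bash
python3 -c "
from h import *
tip(546.7,109.3,85)
s,b=snap('side');crop(b,235,170,315,330,5,'p5.png')
"
```

```text
tip [545.3 108.8  66.4] t 15.3 tcp [545.8 109.  196.2] F [ 1.9  1.1 -0.9] open 20.8 z [-0.0038 -0.0019 -1.    ] yaw -30.46
shift cm [ 0.06 -0.06 -1.86]
dr [0.0035 0.0023 0.0006]
```

View pics/p5.png

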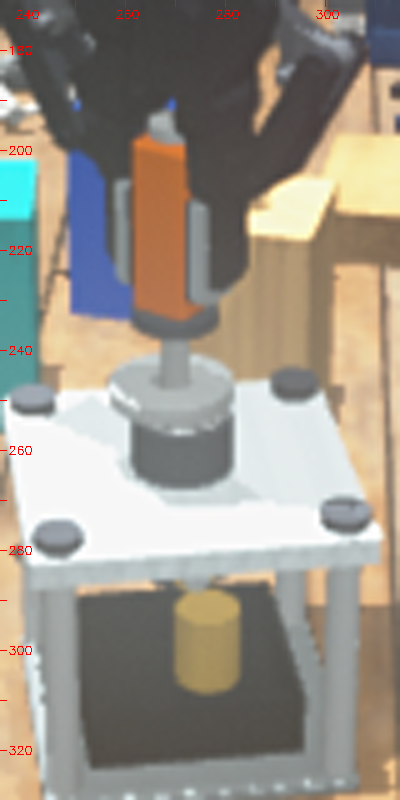

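The plug stands in the tray at (276,300). I'll draw the punch out.

>>> {"method": "drive_tool", "body": {
  "plan": [
    {"xyz":[0.08,-0.05,-0.4],"dr":[0.004,0.003,0],"gripper":-1},
    {"xyz":[0,0,-0.7],"dr":[0,0,0],"gripper":-1},
    {"xyz":[0,0,-0.7],"dr":[0,0,0],"gripper":-1},
    {"xyz":[0,0,-0.7],"dr":[0,0,0],"gripper":-1}
  ]
}}

```text
t: 15.68
tool_pos: [545.8, 108.7, 220.6]
tcp_rot: [[0.862, -0.507, -0.003], [-0.507, -0.862, -0.001], [-0.002, 0.002, -1.0]]
contact_force: [1.5, 0.2, -1.6]
opening: 20.9
```

```bash
python3 -c "
from h import *
tip(546.7,109.3,160)
"
```

```text
tip [545.4 108.6  90.8] t 15.68 tcp [545.8 108.7 220.6] F [ 1.5  0.2 -1.6] open 20.9 z [-2.9e-03 -8.0e-04 -1.0e+00] yaw -30.47
shift cm [ 0.03 -0.08 -6.92]
dr [0.0021 0.0021 0.0005]
```

>>> {"method": "drive_tool", "body": {
  "plan": [
    {"xyz":[0.08,-0.1,-0.6],"dr":[0.002,0.002,0],"gripper":-1},
    {"xyz":[0,0,-0.7],"dr":[0,0,0],"gripper":-1},
    {"xyz":[0,0,-0.7],"dr":[0,0,0],"gripper":-1},
    {"xyz":[0,0,-0.7],"dr":[0,0,0],"gripper":-1}
  ]
}}

```text
t: 16.02
tool_pos: [545.7, 109.1, 251.5]
tcp_rot: [[0.862, -0.507, -0.002], [-0.507, -0.862, -0.0], [-0.001, 0.001, -1.0]]
contact_force: [1.4, 1.0, -3.0]
opening: 20.9
```

```bash
python3 -c "
from h import *
tip(546.7,109.3,160)
"
```

```text
tip [545.5 109.  121.7] t 16.02 tcp [545.7 109.1 251.5] F [ 1.4  1.  -3. ] open 20.9 z [-1.6e-03 -1.0e-04 -1.0e+00] yaw -30.46
shift cm [ 0.07 -0.07 -3.84]
dr [0.0009 0.0013 0.0006]
```

>>> {"method": "drive_tool", "body": {
  "plan": [
    {"xyz":[0.1,-0.08,-0.5],"dr":[0.001,0.001,0],"gripper":-1},
    {"xyz":[0,0,-0.7],"dr":[0,0,0],"gripper":-1},
    {"xyz":[0,0,-0.8],"dr":[0,0,0],"gripper":-1},
    {"xyz":[0,0,-0.9],"dr":[0,0,0],"gripper":-1},
    {"xyz":[0,0,-1.0],"dr":[0,0,0],"gripper":-1},
    {"xyz":[0,0,-0.5],"dr":[0,0,0],"gripper":-1},
    {"xyz":[0,0,0],"dr":[0,0,0],"gripper":-1}
  ]
}}

```text
t: 16.6
tool_pos: [546.7, 109.3, 302.5]
tcp_rot: [[0.862, -0.507, 0.001], [-0.507, -0.862, 0.001], [0.0, -0.001, -1.0]]
contact_force: [0.4, 0.4, -1.3]
opening: 21.2
```

```bash
python3 -c "
from h import *
tip(525,-126.2,165)
s,b=snap('side');crop(b,225,110,325,330,3,'p6.png')
"
```

```text
tip [546.8 109.3 172.7] t 16.6 tcp [546.7 109.3 302.5] F [ 0.4  0.4 -1.3] open 21.2 z [ 9.e-04  7.e-04 -1.e+00] yaw -30.46
shift cm [10.07 21.4   0.75]
dr [-0.0011 -0.0005  0.0007]
```

View pics/p6.png

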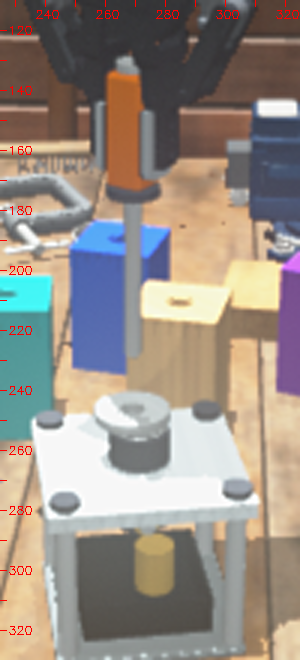

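>>> {"method": "drive_tool", "body": {
  "plan": [
    {"xyz":[1.0,2.1,0],"dr":[0,0,0],"gripper":-1},
    {"xyz":[1.4,3.0,0],"dr":[0,0,0],"gripper":-1},
    {"xyz":[1.4,3.0,0],"dr":[0,0,0],"gripper":-1},
    {"xyz":[1.4,3.0,0],"dr":[0,0,0],"gripper":-1},
    {"xyz":[1.4,3.0,0],"dr":[0,0,0],"gripper":-1},
    {"xyz":[1.4,3.0,0],"dr":[0,0,0],"gripper":-1},
    {"xyz":[1.0,2.0,0],"dr":[0,0,0],"gripper":-1},
    {"xyz":[0,0,0],"dr":[0,0,0],"gripper":-1}
  ]
}}

```text
t: 17.32
tool_pos: [526.3, -107.1, 297.1]
tcp_rot: [[0.866, -0.5, -0.005], [-0.5, -0.866, 0.002], [-0.005, 0.001, -1.0]]
contact_force: [0.8, 1.0, -2.0]
opening: 21.2
```

```bash
python3 -c "
from h import *
tip(525.2,-126.2,150)
"
```

```text
tip [ 525.7 -106.9  167.3] t 17.32 tcp [ 526.3 -107.1  297.1] F [ 0.8  1.  -2. ] open 21.2 z [-0.0047  0.0016 -1.    ] yaw -30.03
shift cm [0.87 1.71 1.72]
dr [0.001  0.0049 0.0082]
```

>>> {"method": "drive_tool", "body": {
  "plan": [
    {"xyz":[0.6,1.1,0.6],"dr":[0.001,0.005,0.008],"gripper":-1},
    {"xyz":[0.1,0.3,0.4],"dr":[0,0,0],"gripper":-1},
    {"xyz":[0,0,0.3],"dr":[0,0,0],"gripper":-1},
    {"xyz":[0,0,0],"dr":[0,0,0],"gripper":-1}
  ]
}}

```text
t: 17.65
tool_pos: [524.0, -123.3, 281.6]
tcp_rot: [[0.86, -0.51, -0.003], [-0.51, -0.86, 0.003], [-0.004, -0.001, -1.0]]
contact_force: [0.1, 0.6, -1.9]
opening: 21.1
```

```bash
python3 -c "
from h import *
tip(525.2,-126.2,150)
"
```

```text
tip [ 523.7 -123.   151.8] t 17.65 tcp [ 524.  -123.3  281.6] F [ 0.1  0.6 -1.9] open 21.1 z [-0.003   0.0028 -1.    ] yaw -30.69
shift cm [0.25 0.19 0.18]
dr [-0.0009  0.004  -0.0033]
```

>>> {"method": "drive_tool", "body": {
  "plan": [
    {"xyz":[0.25,0.19,1.2],"dr":[-0.001,0.004,-0.003],"gripper":-1},
    {"xyz":[0,0,1.2],"dr":[0,0,0],"gripper":-1},
    {"xyz":[0,0,0.6],"dr":[0,0,0],"gripper":-1},
    {"xyz":[0,0,0],"dr":[0,0,0],"gripper":-1}
  ]
}}

```text
t: 17.98
tool_pos: [525.7, -122.0, 250.7]
tcp_rot: [[0.864, -0.503, 0.0], [-0.503, -0.864, 0.002], [-0.001, -0.002, -1.0]]
contact_force: [-0.7, 0.7, -1.9]
opening: 21.0
```

```bash
python3 -c "
from h import *
tip(525.2,-126.2,110)
s,b=snap('side');crop(b,260,180,315,225,14,'b1.png')
t2,a=snap('top');crop(a,280,180,350,245,8,'b1t.png')
"
```

```text
tip [ 525.7 -121.8  120.9] t 17.98 tcp [ 525.7 -122.   250.7] F [-0.7  0.7 -1.9] open 21.0 z [ 1.e-04  2.e-03 -1.e+00] yaw -30.21
shift cm [0.16 0.39 1.09]
dr [-0.0017  0.0009  0.0051]
```

View pics/b1.png

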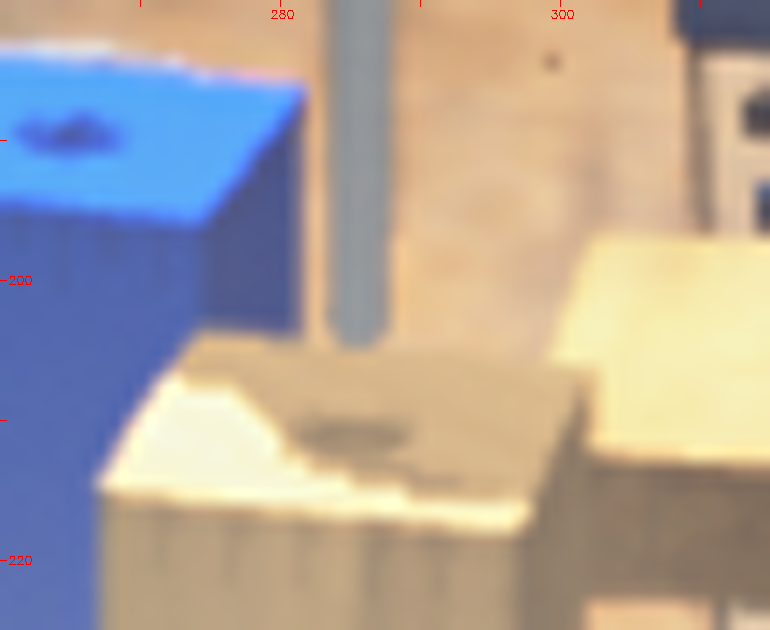

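View pics/b1t.png

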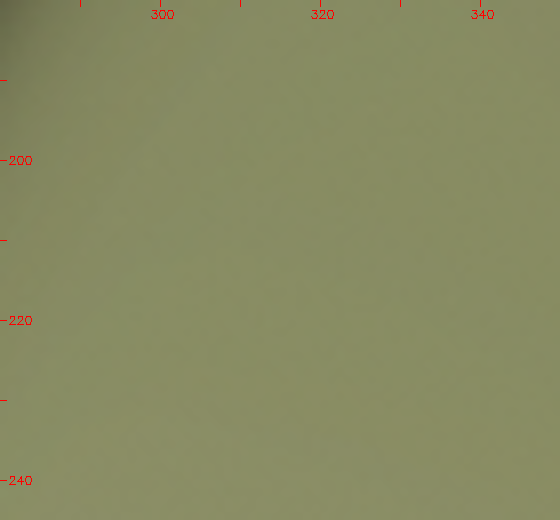

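>>> {"method": "drive_tool", "body": {
  "plan": [
    {"xyz":[0.16,0.39,0.3],"dr":[-0.002,0.001,0.005],"gripper":-1},
    {"xyz":[0,0,0.2],"dr":[0,0,0],"gripper":-1},
    {"xyz":[0,0,0],"dr":[0,0,0],"gripper":-1},
    {"xyz":[0,0,0],"dr":[0,0,0],"gripper":-1}
  ]
}}

```text
t: 18.42
tool_pos: [527.1, -126.4, 248.6]
tcp_rot: [[0.862, -0.507, 0.005], [-0.507, -0.862, -0.002], [0.005, -0.001, -1.0]]
contact_force: [0.9, -0.7, -1.0]
opening: 20.9
```

```bash
python3 -c "
from h import *
tip(525.2,-126.2,106)
"
```

```text
tip [ 527.8 -126.6  118.8] t 18.42 tcp [ 527.1 -126.4  248.6] F [ 0.9 -0.7 -1. ] open 20.9 z [ 0.0052 -0.0017 -1.    ] yaw -30.46
shift cm [-0.18  0.08  1.28]
dr [-0.0012 -0.0053  0.0007]
```

>>> {"method": "drive_tool", "body": {
  "plan": [
    {"xyz":[-0.2,0.08,0.5],"dr":[-0.001,-0.006,0.001],"gripper":-1},
    {"xyz":[0,0,0.4],"dr":[0,0,0],"gripper":-1},
    {"xyz":[0,0,0],"dr":[0,0,0],"gripper":-1},
    {"xyz":[0,0,0],"dr":[0,0,0],"gripper":-1}
  ]
}}

```text
t: 18.75
tool_pos: [525.0, -126.3, 239.3]
tcp_rot: [[0.861, -0.508, 0.0], [-0.508, -0.861, 0.0], [-0.0, -0.0, -1.0]]
contact_force: [-0.5, -0.4, -0.8]
opening: 21.1
```

```bash
python3 -c "
from h import *
tip(525.2,-126.2,106)
s,b=snap('side');crop(b,260,180,315,225,14,'b2.png')
"
```

```text
tip [ 525.  -126.2  109.5] t 18.75 tcp [ 525.  -126.3  239.3] F [-0.5 -0.4 -0.8] open 21.1 z [ 0.e+00  5.e-04 -1.e+00] yaw -30.54
shift cm [ 0.01 -0.02  0.35]
dr [-0.0004  0.0002 -0.0008]
```

View pics/b2.png

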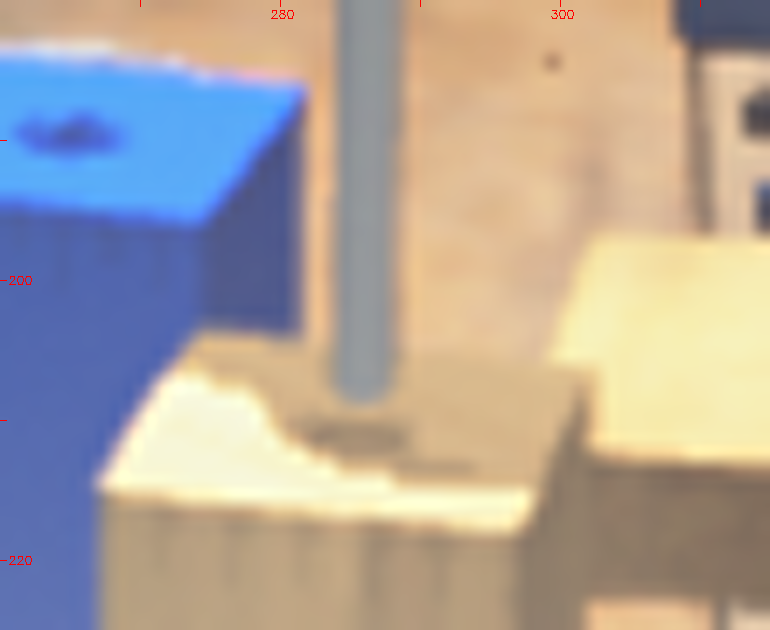

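>>> {"method": "drive_tool", "body": {
  "plan": [
    {"xyz":[0.07,-0.05,0.4],"dr":[0,0,0],"gripper":-1},
    {"xyz":[0,0,0.4],"dr":[0,0,0],"gripper":-1},
    {"xyz":[0,0,0],"dr":[0,0,0],"gripper":-1}
  ]
}}

```text
t: 19.05
tool_pos: [526.1, -126.3, 230.7]
tcp_rot: [[0.861, -0.508, 0.0], [-0.508, -0.861, 0.0], [0.0, -0.001, -1.0]]
contact_force: [-0.5, 0.4, -1.5]
opening: 20.8
```

```bash
python3 -c "
from h import *
tip(526,-126.2,106)
s,b=snap('side');crop(b,260,180,315,225,14,'b3.png')
"
```

```text
tip [ 526.1 -126.2  100.9] t 19.05 tcp [ 526.1 -126.3  230.7] F [-0.5  0.4 -1.5] open 20.8 z [ 4.e-04  4.e-04 -1.e+00] yaw -30.55
shift cm [-0.01 -0.   -0.51]
dr [-0.0006 -0.0001 -0.0009]
```

View pics/b3.png

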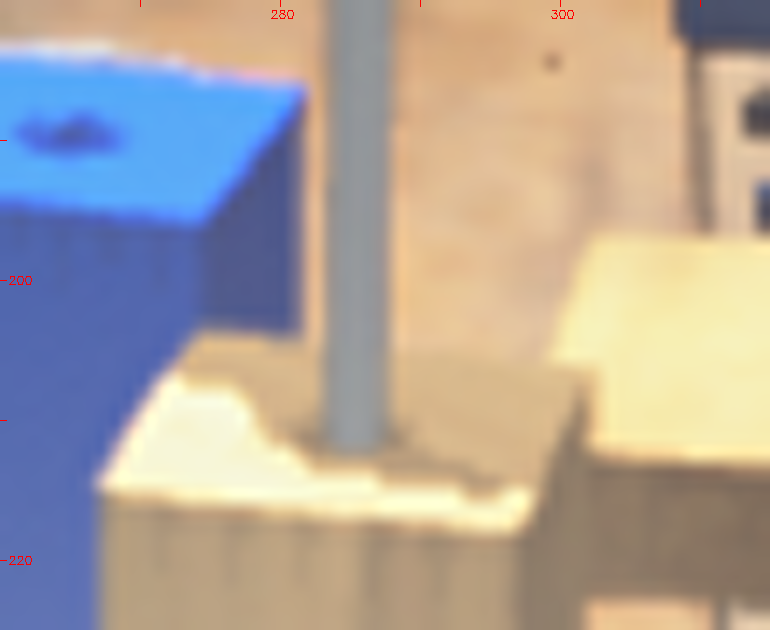

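The tip is centred in the hole at (285.5,212), at z 101 with no contact force. I'll continue down.

>>> {"method": "drive_tool", "body": {
  "plan": [
    {"xyz":[0,0,0.6],"dr":[0,0,0],"gripper":-1},
    {"xyz":[0,0,0.7],"dr":[0,0,0],"gripper":-1},
    {"xyz":[0,0,0.7],"dr":[0,0,0],"gripper":-1},
    {"xyz":[0,0,0],"dr":[0,0,0],"gripper":-1}
  ]
}}

```text
t: 19.43
tool_pos: [526.4, -126.3, 209.1]
tcp_rot: [[0.861, -0.508, 0.001], [-0.508, -0.861, 0.0], [0.001, -0.001, -1.0]]
contact_force: [0.5, 0.1, -2.0]
opening: 21.0
```

```bash
python3 -c "
from h import *
tip(525.8,-126.2,12)
"
```

```text
tip [ 526.6 -126.3   79.3] t 19.43 tcp [ 526.4 -126.3  209.1] F [ 0.5  0.1 -2. ] open 21.0 z [ 1.3e-03  2.0e-04 -1.0e+00] yaw -30.55
shift cm [-0.07  0.03  6.73]
dr [-0.0008 -0.001  -0.0008]
```

>>> {"method": "drive_tool", "body": {
  "plan": [
    {"xyz":[-0.06,0.02,0.6],"dr":[-0.001,-0.001,0],"gripper":-1},
    {"xyz":[0,0,0.7],"dr":[0,0,0],"gripper":-1},
    {"xyz":[0,0,0.7],"dr":[0,0,0],"gripper":-1},
    {"xyz":[0,0,0.7],"dr":[0,0,0],"gripper":-1},
    {"xyz":[0,0,0],"dr":[0,0,0],"gripper":-1}
  ]
}}

```text
t: 19.85
tool_pos: [525.1, -126.0, 178.4]
tcp_rot: [[0.861, -0.508, -0.002], [-0.508, -0.861, 0.0], [-0.001, 0.001, -1.0]]
contact_force: [-0.6, -0.7, -1.3]
opening: 21.1
```

```bash
python3 -c "
from h import *
tip(525.8,-126.2,12)
"
```

```text
tip [ 524.9 -126.    48.6] t 19.85 tcp [ 525.1 -126.   178.4] F [-0.6 -0.7 -1.3] open 21.1 z [-1.6e-03  1.0e-04 -1.0e+00] yaw -30.55
shift cm [ 0.07 -0.02  3.66]
dr [ 0.0007  0.0015 -0.0008]
```

>>> {"method": "drive_tool", "body": {
  "plan": [
    {"xyz":[0.04,-0.01,0.6],"dr":[0,0.001,0],"gripper":-1},
    {"xyz":[0,0,0.7],"dr":[0,0,0],"gripper":-1},
    {"xyz":[0,0,0.7],"dr":[0,0,0],"gripper":-1},
    {"xyz":[0,0,0.5],"dr":[0,0,0],"gripper":-1},
    {"xyz":[0,0,0],"dr":[0,0,0],"gripper":-1}
  ]
}}

```text
t: 20.27
tool_pos: [525.5, -126.2, 150.5]
tcp_rot: [[0.861, -0.508, -0.001], [-0.508, -0.861, -0.0], [-0.001, 0.001, -1.0]]
contact_force: [0.6, -0.1, -1.1]
opening: 20.9
```

```bash
python3 -c "
from h import *
tip(525.8,-126.2,9.5)
"
```

```text
tip [ 525.4 -126.2   20.7] t 20.27 tcp [ 525.5 -126.2  150.5] F [ 0.6 -0.1 -1.1] open 20.9 z [-9.e-04 -3.e-04 -1.e+00] yaw -30.55
shift cm [ 0.03 -0.01  1.12]
dr [ 0.0008  0.0006 -0.0008]
```

>>> {"method": "drive_tool", "body": {
  "plan": [
    {"xyz":[0,0,0.4],"dr":[0,0,0],"gripper":-1},
    {"xyz":[0,0,0.3],"dr":[0,0,0],"gripper":-1},
    {"xyz":[0,0,0.1],"dr":[0,0,0],"gripper":-1},
    {"xyz":[0,0,0],"dr":[0,0,0],"gripper":-1}
  ]
}}

```text
t: 20.6
tool_pos: [525.6, -126.1, 141.5]
tcp_rot: [[0.861, -0.508, -0.001], [-0.508, -0.861, -0.0], [-0.001, 0.001, -1.0]]
contact_force: [0.6, 0.1, -1.9]
opening: 21.0
```

```bash
python3 -c "
from h import *
tip(525.8,-126.2,9.5)
"
```

```text
tip [ 525.5 -126.2   11.7] t 20.6 tcp [ 525.6 -126.1  141.5] F [ 0.6  0.1 -1.9] open 21.0 z [-1.e-03 -3.e-04 -1.e+00] yaw -30.55
shift cm [ 0.02 -0.01  0.22]
dr [ 0.0007  0.0007 -0.0008]
```

>>> {"method": "drive_tool", "body": {
  "plan": [
    {"xyz":[0,0,0.12],"dr":[0,0,0],"gripper":-1}
  ]
}}

```text
t: 20.68
tool_pos: [525.8, -126.2, 140.5]
tcp_rot: [[0.861, -0.508, -0.0], [-0.508, -0.861, -0.0], [-0.0, 0.001, -1.0]]
contact_force: [-0.3, -0.2, -1.7]
opening: 21.2
```

>>> {"method": "drive_tool", "body": {
  "plan": [
    {"xyz":[0,0,0.1],"dr":[0,0,0],"gripper":-1}
  ]
}}

```text
t: 20.77
tool_pos: [526.0, -126.3, 139.6]
tcp_rot: [[0.861, -0.508, -0.0], [-0.508, -0.861, -0.001], [0.0, 0.0, -1.0]]
contact_force: [-0.0, -0.2, -2.2]
opening: 20.9
```

>>> {"method": "drive_tool", "body": {
  "plan": [
    {"xyz":[0,0,0.08],"dr":[0,0,0],"gripper":-1}
  ]
}}

```text
t: 20.85
tool_pos: [526.2, -126.3, 138.9]
tcp_rot: [[0.861, -0.508, 0.0], [-0.508, -0.861, -0.001], [0.001, 0.0, -1.0]]
contact_force: [-1.0, -0.8, 8.1]
opening: 21.1
```

The collar has seated on the block: contact at TCP z 138.9, matching the grasp height. I'll release.

>>> {"method": "drive_tool", "body": {
  "plan": [
    {"xyz":[0,0,0],"dr":[0,0,0],"gripper":-0.4},
    {"xyz":[0,0,0],"dr":[0,0,0],"gripper":-0.2},
    {"xyz":[0,0,0],"dr":[0,0,0],"gripper":0.2},
    {"xyz":[0,0,0],"dr":[0,0,0],"gripper":0.8},
    {"xyz":[0,0,0],"dr":[0,0,0],"gripper":1},
    {"xyz":[0,0,0],"dr":[0,0,0],"gripper":1}
  ],
  "squeeze": 20
}}

```text
t: 21.35
tool_pos: [527.7, -126.7, 140.5]
tcp_rot: [[0.861, -0.508, 0.004], [-0.508, -0.861, -0.002], [0.004, -0.001, -1.0]]
contact_force: [0.4, -0.3, -0.2]
opening: 80.3
```

```bash
python3 -c "
from h import *
tip(525.8,-126.2,80)
"
```

```text
tip [ 528.2 -126.9   10.7] t 21.35 tcp [ 527.7 -126.7  140.5] F [ 0.4 -0.3 -0.2] open 80.3 z [ 0.0042 -0.0016 -1.    ] yaw -30.55
shift cm [-0.15  0.05 -6.93]
dr [-0.0008 -0.0044 -0.0009]
```

>>> {"method": "drive_tool", "body": {
  "plan": [
    {"xyz":[-0.15,0.05,-0.8],"dr":[0,-0.004,0],"gripper":1},
    {"xyz":[0,0,-1.5],"dr":[0,0,0],"gripper":1},
    {"xyz":[0,0,-1.5],"dr":[0,0,0],"gripper":1},
    {"xyz":[0,0,-2],"dr":[0,0,0],"gripper":1},
    {"xyz":[0,0,-2],"dr":[0,0,0],"gripper":1},
    {"xyz":[0,0,-2],"dr":[0,0,0],"gripper":1},
    {"xyz":[0,0,-1.5],"dr":[0,0,0],"gripper":1},
    {"xyz":[0,0,0],"dr":[0,0,0],"gripper":1}
  ]
}}

```text
t: 22.02
tool_pos: [523.8, -125.9, 261.0]
tcp_rot: [[0.861, -0.508, -0.003], [-0.508, -0.861, 0.002], [-0.004, 0.0, -1.0]]
contact_force: [0.4, -0.8, 0.5]
opening: 85.5
```

```bash
python3 -c "
from h import *
rel([400,-220,290])"
```

```text
t 22.02 tcp [ 523.8 -125.9  261. ] F [ 0.4 -0.8  0.5] open 85.5 z [-0.0034  0.0019 -1.    ] yaw -30.55
shift cm [-5.89 14.39 -2.87]
```

Move clear for a final view.

>>> {"method": "drive_tool", "body": {
  "plan": [
    {"xyz":[-0.8,2.0,-0.6],"dr":[0,0,0],"gripper":1},
    {"xyz":[-1.1,2.8,-0.6],"dr":[0,0,0],"gripper":1},
    {"xyz":[-1.1,2.8,-0.6],"dr":[0,0,0],"gripper":1},
    {"xyz":[-1.1,2.8,-0.6],"dr":[0,0,0],"gripper":1},
    {"xyz":[-1.1,2.8,-0.4],"dr":[0,0,0],"gripper":1},
    {"xyz":[-0.8,2.4,0],"dr":[0,0,0],"gripper":1},
    {"xyz":[0,0,0],"dr":[0,0,0],"gripper":1},
    {"xyz":[0,0,0],"dr":[0,0,0],"gripper":1}
  ]
}}

```text
t: 22.68
tool_pos: [388.0, -232.5, 288.3]
tcp_rot: [[0.863, -0.505, -0.003], [-0.505, -0.863, 0.002], [-0.003, -0.001, -1.0]]
contact_force: [0.5, 0.9, -0.6]
opening: 85.6
```

```bash
python3 -c "
from h import *
rel([400,-220,290])
s,b=snap('side');t,a=snap('top')
crop(b,225,160,325,345,4,'e_s.png');cv2.imwrite('pics/e_t.png',a)"
```

```text
t 22.68 tcp [ 388.  -232.5  288.3] F [ 0.5  0.9 -0.6] open 85.6 z [-0.0027  0.0022 -1.    ] yaw -30.34
shift cm [ 0.4  -1.68 -0.17]
```

View pics/e_s.png

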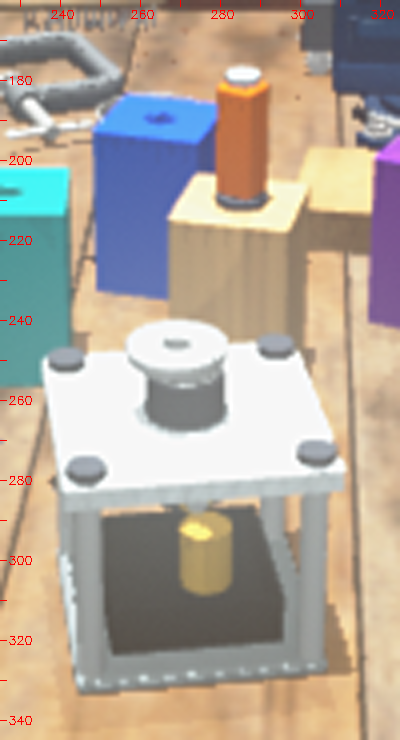

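View pics/e_t.png

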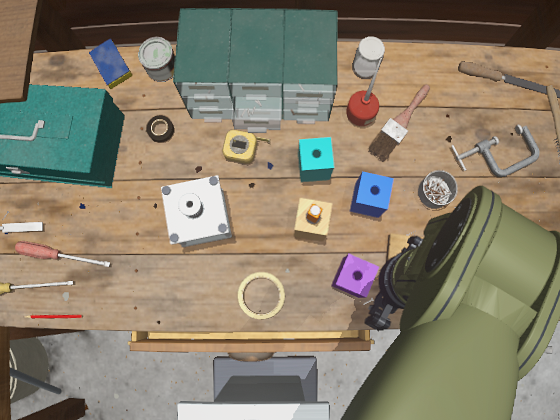

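The side view shows the punch seated upright in its block, cap at (285,178). The washer is at rest at (269,245) and the plug stands in the tray at (276,300). The top view shows the bystanders where they were, and the robot is clear of everything. I'm handing in.

```bash
python3 -c "
from plant import arm
print(arm.hand_in())"
```

```text
the job is handed in; nothing more can be done
None
```

The job is done and handed in at about 22.7 s. The plug is in the black tray, and the punch is back upright in its wooden block.

- **Washer:** the tip passed through the washer hole with no force showing on the way in. While pushing, the shank leaned lightly against the hole's edge (sideways readings up to about 2.5 N), but the pictures show no visible press-down of the washer.
- **Plug:** it slid steadily, with readings of about 6–8 N (about 9.5 N at most with the punch's weight), and came free with the tip about 71 mm up. Forces were only read at the end of each move, so a short spike in between would not have shown.
- **Punch return:** the collar seated on the block at the height where I had gripped it, with a brief reading of about 8 N.

In the last pictures the plug stands in the tray, the washer is at rest and the gripper is clear of everything. The masking tape and tape measure are where they were. The arm hid most of the sanding block in the last top view. It was never touched, but that view does not fully show it.

No final check failed. During the search the two cameras disagreed by about 1 mm on the tip's position, so I split the difference and corrected as the tip went in.

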